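# Turn the drives over in the tipping tray and set them out on the sloped stand

## Robot

A 6-joint arm with a two-finger parallel gripper is mounted at the origin on the work surface. World frame = base frame: x ahead of the robot, y to its left, z up, the work surface at z = 0. Lengths are in m, angles in degrees, forces in N, time in s.
With the tool pointing down it reaches from about 0.35 to 0.875 m from the base axis. Payload 4.2 kg.
Tool frame: the origin (TCP) lies between the finger pads; the fingertips stand 25 mm ahead of it and the grasp point (between the pads) lies 6 mm ahead of it (r.tips_ahead is the distance from the TCP to the fingertips, in m); z points along the fingers, y is the direction in which the jaws open and shut (so a half turn about z gives the same grasp; the last joint's range is limited). The gripper opens to 87 mm and grips with 3 to 60 N. Pads are 19 mm wide; open, the fingers measure 117 mm over their backs; the gripper's body (75 mm by 190 mm) begins 51 mm behind the grasp point.
Start: joints at [82.769, 22.042, 0.453, 0, -68.411, -14.817], TCP at [0.235, 0.579, 0.248] pointing down, gripper open.
Joint ranges: [-179.83, 179.83], [-69.29, 118.12], [-61.27, 80.66], [-181.25, 117.63], [-171.15, -9.14], [-177.46, 177.46]. Speed limits (degrees/s): [159.86, 159.86, 180, 180, 180, 180].

## Interface

Orientations are given as a 3x3 rotation matrix whose columns are the frame's x, y, z axes.
In Python, from station import r, vision, finish_job gives the robot as it stands.
- The arm moves only by the shell command python3 -m jog 'ROWS'. ROWS is a JSON object of lists of equal length, an entry for each row: "rot": the turn, a rotation vector about the world's x, y, z in degrees, a list of three; "delta_pos": the shift along the world's x, y, z in mm, a list of three; "grip": the opening in per cent of the stroke, from 0 (shut) to 100 (fully open). A call has 1 to 10 rows; each row shifts and turns the commanded pose from where the row before left it; what a row does not reach is not made up. A row lasts 1/12 s, in which the tool goes at most 41.7 mm and 7.16 degrees, less where a joint would pass 70% of its speed; a pose out of reach is approached as far as the arm can. A call with a gripper value outside its range is refused whole. The fingers move at their own pace and stop on an object; the grip force is fixed at half the most. Time passes only in rows, so rows that do not move let the fingers close. It gives the time, the measured TCP pose, the force and the opening at its end, in the units of the state.
- r.sense(): the state, without advancing time (a new reading comes with each control period).
- vision.capture(name): name is "scene" or "top"; returns a dict with "frame" (420x560x3 uint8, red, green, blue), "K" (3x3 intrinsics, pixels), "xyz" and "orientation" of the camera in the world. Camera axes: x right, y up, looking along -z (the intrinsics and any distortion apply to the point x, -y, -z); pixel columns grow to the right and rows downward; lengths in m; the calibration is good to about 2 mm. A picture is of the moment at which its call begins. There is no depth.
- finish_job(): hands the job in, once; it reports no verdict.
The state is a dict: "time_s": time; "joints": joint angles; "joint_velocities": joint speeds; "effort": joint torques, N m; "tcp_pos": TCP position; "ee_rot": TCP orientation; "wrist_force": force on the tool from outside, world axes, zero at the start; "moment": the same for the moment, N m; "gripper_width": opening from 0.0 (shut) to 1.0 (fully open).
Only numpy, scipy, OpenCV 4.12 (cv2) and the standard library are available. Lean on these libraries where they do the work, as an engineer would, in place of code of your own. Each camera call takes 0.05 s, during which the arm holds its last target. There are 200 camera calls.

## Task

Two or three drives lie ribbed face up in the drive bay's drawer, which has been ejected a little: pull the drawer open, lay the drives in the hinged pan of the steel turn-over tray and tip the pan up past upright by its bar, so that every drive tumbles onto its other face into the catch tray. Then set each drive on the sloped stand, label face outward, long side up the slope and its short end down against the lip. Leave the pan lowered flat again and the drawer pushed fully home, and do not disturb the plant pot or the screwdriver.

Things in the scene. Friction and masses are not known exactly. Their poses are not given: they have to be found in the camera images.
- bay: graphite aluminium drive bay, fixed, 155 deep (x) x 192 wide (y) x 80 high. Origin on the ledge under the middle of its front edge; its body runs from there to +x, and the drawer comes out of the upper half of the front to -x. The eject button and the lower slots are not needed: the drawer has already been ejected and slides freely.
- drawer (a joint): how far the drawer stands out, m: 0 fully home, 0.125 fully open; it starts 0.008 to 0.025 out. It slides with about 1 N of friction, has no latch or spring, and stays where it is left.
- drawer_handle (a point): middle of the drawer's bar handle: a round bar about 100 long and 10 thick, parallel to the bay's y, 35 in front of the drawer's front panel and 20 below the bay's top (60 above the ledge). Moves with the drawer; its axes are the bay's.
- sled (a point): middle of the drawer's floor, on its upper side (45 above the ledge): the drives lie on this floor, ribbed face up, long side roughly along x, in a row along y. Floor inside 115 (x) x 170 (y), low rims 5 high at the sides and the back, the front panel 29 above the floor. Moves with the drawer: with the drawer fully open the whole floor lies in front of the bay.
- turn_tray: stainless steel turn-over tray, fixed: the fixed catch tray lies on the +y side of the hinge line and the tipping pan on the -y side. Origin on the ledge under the middle of the hinge line; the hinge line runs along x. Catch tray: floor 12 above the ledge, 174 (x) inside, from y = 7 to y = 105, rims 5 high on its three outer sides, open towards the hinge.
- pan_hinge (a point): middle of the hinge line, 14 above the ledge; axes as turn_tray (the hinge axis is x). Does not move.
- pan (a joint): tipping angle of the pan, rad: 0 lying flat, pi/2 upright, 1.95 its stop, leaning over the catch tray. Turns freely and falls back flat (or on to the stop, beyond about 1.7) if let go. A drive in the pan slides to the sill at the hinge and topples over into the catch tray when the pan is about upright; by 1.8 every drive has gone over.
- pan_floor (a point): middle of the pan's floor, on its upper side; axes turn with the pan, and agree with turn_tray's when it lies flat (then the floor is 14 above the ledge). Floor inside 174 (x, along the hinge) x 108 (y), rims 5 high all round, the one along the hinge serving as sill. There is room for three drives side by side, long side along y, about 60 apart, middle to middle.
- pan_handle (a point): middle of the pan's bar handle: a round bar of 8 diameter, 90 long, parallel to the hinge; 146 out from the hinge line and 30 above the pan's floor (44 above the ledge when flat), 32 outside the pan's outer rim. It may turn between the fingers that hold it. Moves with the pan.
- stand: sloped stand of folded graphite aluminium, fixed, 190 wide (y), about 100 deep (x), 65 high at its back. Origin on the ledge under the middle of the lip line; the lip is on the -x side and the deck rises to +x.
- deck: the stand's sloping deck, rising at 35 degrees: origin at the middle of the corner between deck and lip, 20 above the ledge; x runs up the slope, y along the lip, z is the deck's outward normal. Deck 78 up the slope and 190 along the lip; the lip stands 9 above the deck, at x = 0. The deck is smooth, and a drive let go on it slides down to the lip. Room for three drives, about 60 apart.
- drive1: black plastic drive, 60 (x) x 36 (y) x 14 (z), 80 g; origin at its centre. +z is the ribbed face (up at the start), -z the smooth face with a blank label. All drives are alike. May be absent.
- drive2: black plastic drive, 60 (x) x 36 (y) x 14 (z), 80 g; origin at its centre. +z is the ribbed face (up at the start), -z the smooth face with a blank label. All drives are alike. May be absent.
- drive3: black plastic drive, 60 (x) x 36 (y) x 14 (z), 80 g; origin at its centre. +z is the ribbed face (up at the start), -z the smooth face with a blank label. All drives are alike. May be absent.
- pot: bystander: empty white ceramic plant pot, about 110 across, 100 high, behind the turn-over tray; origin under its centre.
- screwdriver: bystander: screwdriver, 150 long, lying beyond the turn-over tray; origin under its middle.
There are look-alikes about, which are no part of the job. What is shaped like the stand but orange is not meant.

How it is judged:
By the outcome, as a careful person would: the job done as asked, in the order asked, and still so for the second after the job is handed in, with the robot touching nothing.
Of drive1, drive2, drive3 only 2 to 3 are there at a start; the rules pass over those that are not, and their reading is None.
At some moment in a run one of drive1, drive2, drive3 may be knocked a few centimetres aside while the robot is not near it.
Once in a run the grip may slacken for a moment while it holds something.
It also fails if it takes over 210 s, if anything falls off the work surface, if the arm or the gripper's body presses on something with over 40 N, if the wrist force passes 120 N, or if a joint passes its speed limit or range.

## Working session

There is one attempt and no reset: what is moved stays moved. The work goes in short steps, Python scripts to look and compute and a shell command to move; the robot and the scene stay as the last step left them, time stands still between calls to the robot, and variables do not carry over. Pictures are saved under pics/ and viewed, about 12 in all and at most 16, crops included, and the job is handed in when it is done.

```bash
ls; mkdir -p pics; cat > h.py <<'E'
import numpy as np, cv2
from station import r, vision
np.set_printoptions(precision=4,suppress=True)
def cap(n):
    c=vision.capture(n); c={k:(np.array(v) if k!='frame' else np.array(v)) for k,v in c.items() if k in('frame','K','xyz','orientation')}
    return c
def save(c,name,box=None,s=1):
    f=c['frame']
    if box: x0,y0,x1,y1=box; f=f[y0:y1,x0:x1]
    if s!=1: f=cv2.resize(f,None,fx=s,fy=s,interpolation=cv2.INTER_CUBIC)
    cv2.imwrite('pics/'+name+'.png',f[:,:,::-1])
def ray(c,u,v):
    d=np.linalg.inv(c['K'])@np.array([u,v,1.]); return c['orientation']@np.array([d[0],-d[1],-d[2]])
def onz(c,u,v,z):
    d=ray(c,u,v); p=c['xyz']; return p+d*(z-p[2])/d[2]
def proj(c,P):
    q=c['orientation'].T@(np.array(P)-c['xyz']); q=c['K']@np.array([q[0],-q[1],-q[2]]); return q[:2]/q[2]
def tri(c1,p1,c2,p2):
    a,b=ray(c1,*p1),ray(c2,*p2); a/=np.linalg.norm(a); b/=np.linalg.norm(b)
    w=np.linalg.lstsq(np.c_[a,-b],c2['xyz']-c1['xyz'],rcond=None)[0]
    A=c1['xyz']+a*w[0]; B=c2['xyz']+b*w[1]; return (A+B)/2,np.linalg.norm(A-B)
E
python3 - <<'E'
from h import *
c0=vision.capture('scene'); print(c0.keys())
for n in('scene','top'):
    c=cap(n); save(c,n+'0',s=1.4); print(n,c['K'],c['xyz'],c['orientation'])
print(r.sense())
E
```

```text
pics
dict_keys(['frame', 'K', 'xyz', 'orientation'])
scene [[476.4067   0.     292.6214]
 [  0.     476.4067 214.5523]
 [  0.       0.       1.    ]] [ 1.0442 -0.5691  0.9897] [[ 0.7982 -0.4485  0.4021]
 [ 0.6024  0.591  -0.5365]
 [ 0.003   0.6705  0.7419]]
top [[453.0318   0.     275.1348]
 [  0.     453.0318 215.9354]
 [  0.       0.       1.    ]] [0.432  0.1254 1.3807] [[-0.0271  0.9954 -0.0919]
 [-0.9996 -0.0271  0.0009]
 [-0.0016  0.0919  0.9958]]
{'time_s': 0.15, 'joints': array([ 82.768 ,  22.0811,   0.4005,  -0.0194, -68.4126, -14.8159]), 'joint_velocities': array([ 0.0473, -0.0605,  0.3577,  0.0381,  0.0792, -0.1028]), 'effort': array([  0.    , -39.1054,  18.7586,   4.2223,   0.0123,  -0.0001]), 'tcp_pos': array([0.2345, 0.5789, 0.2467]), 'ee_rot': array([[ 0.9268, -0.3755, -0.0005],
       [-0.3755, -0.9268, -0.0016],
       [ 0.0001,  0.0017, -1.    ]]), 'wrist_force': array([1.0666, 0.3545, 0.6057]), 'moment': array([-0.0205,  0.0209,  0.0091]), 'gripper_width': 1.0042596541938615}
```

View pics/scene0.png

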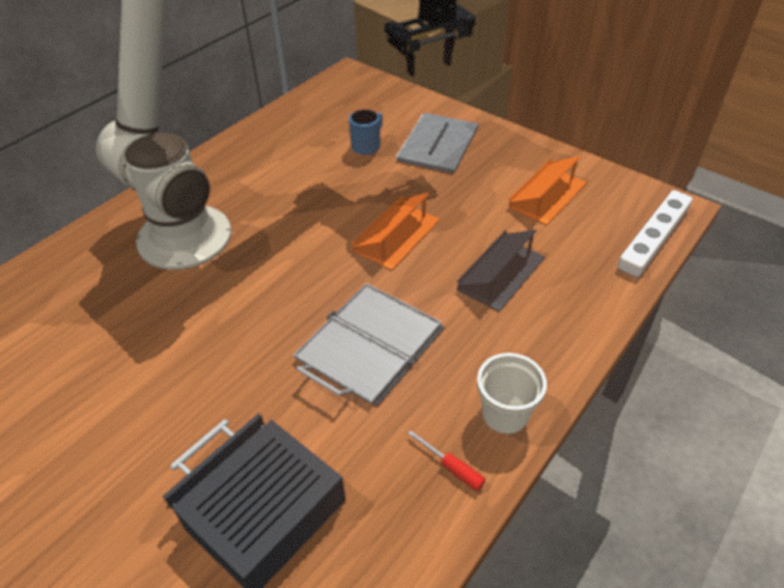

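View pics/top0.png

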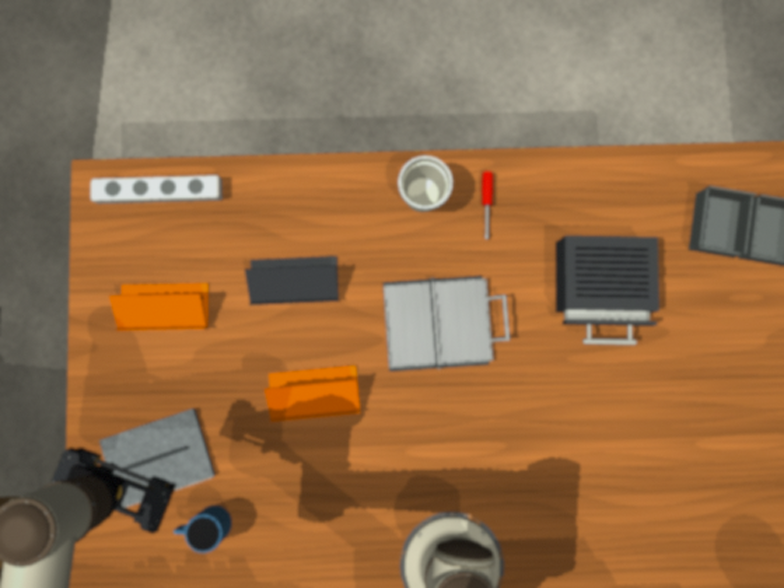

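The scene view shows the bay at (255,490) with its bar handle at (200,445), the tray at (370,340), the graphite stand at (500,265), the pot at (510,390) and the screwdriver at (450,460). The top view shows the same things at (610,285), (440,322), (293,282), (425,183) and (487,205).

Look-alikes in the top view: the orange stands at (160,305) and (315,390), the grey plate at (158,450) and the grey bin at (740,225). I choose the graphite stand at (293,282), the bay at (610,285) and the steel tray at (440,322). One close crop to check this.

```bash
python3 - <<'E'
from h import *
c=cap('top'); save(c,'topcrop',(165,150,485,275),2.5)
f=c['frame'].astype(int); hsv=cv2.cvtColor(c['frame'],cv2.COLOR_RGB2HSV)
gray=((hsv[:,:,1]<70)).astype(np.uint8)
for nm,(x0,y0,x1,y1) in dict(stand=(170,175,250,225),tray=(268,190,370,270),bay=(390,160,480,250)).items():
    m=np.zeros_like(gray); m[y0:y1,x0:x1]=gray[y0:y1,x0:x1]
    cs,_=cv2.findContours(m,cv2.RETR_EXTERNAL,cv2.CHAIN_APPROX_NONE); k=max(cs,key=cv2.contourArea)
    print(nm,cv2.contourArea(k),cv2.minAreaRect(k),cv2.approxPolyDP(k,4,True)[:,0].tolist())
E
```

```text
stand 1787.0 ((208.17320251464844, 199.81031799316406), (30.24150276184082, 63.93398666381836), 87.39744567871094) [[239, 184], [181, 186], [176, 193], [180, 215], [240, 213]]
tray 4889.0 ((318.88836669921875, 229.93655395507812), (63.26737976074219, 87.13514709472656), 85.91438293457031) [[361, 212], [349, 212], [343, 198], [275, 202], [278, 262], [347, 259], [351, 244], [363, 242]]
bay 4673.0 ((433.5, 207.0), (76.0, 71.0), 90.0) [[404, 169], [398, 174], [398, 220], [404, 230], [419, 232], [418, 245], [453, 245], [451, 232], [466, 231], [463, 224], [469, 220], [468, 171]]
```

View pics/topcrop.png

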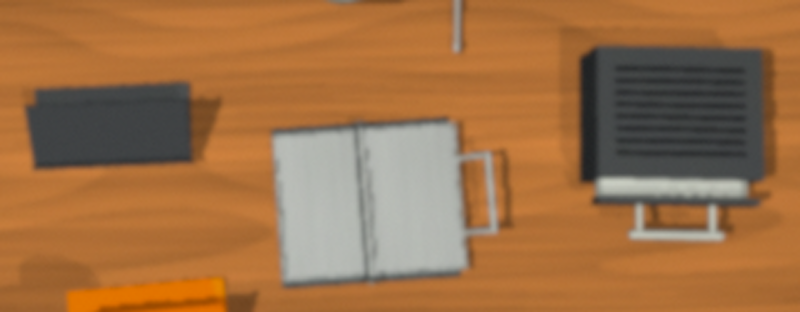

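The crop confirms the graphite stand (110,125), the tray with its hinge from (358,124) to (370,280) and pan bar from (490,153) to (496,232), and the drawer bar from (634,236) to (722,236).

```bash
python3 - <<'E'
from h import *
c=cap('top'); g=lambda u,v:(165+u/2.5,150+v/2.5)
def seg(nm,a,b,z):
    A,B=onz(c,*g(*a),z),onz(c,*g(*b),z); d=A-B
    print(nm,A,B,'mid',(A+B)/2,'len',np.linalg.norm(d),'yaw(of +y dir)',np.degrees(np.arctan2(-d[0],d[1])))
seg('drawerbar',(632,236),(724,236),.06)
seg('bayfronttop?',(597,186),(762,181),.08)
seg('bayback',(596,47),(762,50),.08)
seg('hinge(x)',(358,124),(370,280),.019)
seg('panbar',(490,153),(496,232),.044)
seg('catch -x edge',(285,284),(370,280),.017)
seg('traytop',(273,131),(450,120),.018)
seg('traybot',(285,284),(467,272),.018)
seg('lip',(35,167),(192,161),.027)
seg('deckfront',(37,98),(190,93),.065)
s=cap('scene')
for P in [(0,0,0)]: pass
# scene check of drawer bar & panbar
for a,b,z in [((632,236),(724,236),.06),((490,153),(496,232),.044)]:
    print([1.4*proj(s,onz(c,*g(*q),z)) for q in(a,b)])
save(s,'scenecrop',(110,140,410,400),2.6)
E
```

```text
drawerbar [ 0.4594 -0.2884  0.06  ] [ 0.4565 -0.3953  0.06  ] mid [ 0.4579 -0.3419  0.06  ] len 0.10699409577691521 yaw(of +y dir) -1.552771775589464
bayfronttop? [ 0.5174 -0.2451  0.08  ] [ 0.518  -0.4352  0.08  ] mid [ 0.5177 -0.3401  0.08  ] len 0.1900667226272185 yaw(of +y dir) 0.18260948354446782
bayback [ 0.6795 -0.2526  0.08  ] [ 0.6707 -0.4453  0.08  ] mid [ 0.6751 -0.3489  0.08  ] len 0.19297609009834063 yaw(of +y dir) -2.619337238759207
hinge(x) [0.6045 0.0228 0.019 ] [0.4162 0.0148 0.019 ] mid [0.5104 0.0188 0.019 ] len 0.18845809428581958 yaw(of +y dir) -87.56696696828557
panbar [ 0.5624 -0.1306  0.044 ] [ 0.4687 -0.1335  0.044 ] mid [ 0.5156 -0.1321  0.044 ] len 0.09374078041001287 yaw(of +y dir) -88.22329986081742
catch -x edge [0.4142 0.1165 0.017 ] [0.4162 0.0146 0.017 ] mid [0.4152 0.0656 0.017 ] len 0.10192703027967628 yaw(of +y dir) 1.1308242369521013
traytop [0.5989 0.1259 0.018 ] [ 0.6065 -0.0889  0.018 ] mid [0.6027 0.0185 0.018 ] len 0.21501633472824033 yaw(of +y dir) 2.019684176359914
traybot [0.4142 0.1165 0.018 ] [ 0.4226 -0.1017  0.018 ] mid [0.4184 0.0074 0.018 ] len 0.21842709687337272 yaw(of +y dir) 2.202948377643321
lip [0.5621 0.4127 0.027 ] [0.5642 0.2241 0.027 ] mid [0.5631 0.3184 0.027 ] len 0.18859599735767588 yaw(of +y dir) 0.6398985741905981
deckfront [0.6397 0.4017 0.065 ] [0.6407 0.2221 0.065 ] mid [0.6402 0.3119 0.065 ] len 0.17961231939292646 yaw(of +y dir) 0.3262981059973364
[array([223.3182, 421.3583]), array([169.3696, 468.5404])]
[array([336.9596, 394.0661]), array([295.4552, 368.1226])]
```

View pics/scenecrop.png

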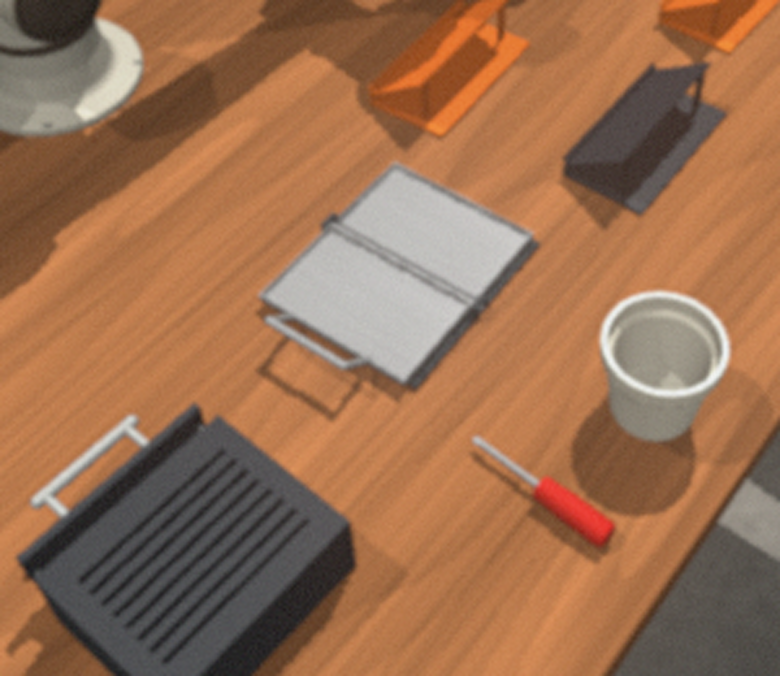

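```bash
python3 -m jog '{"delta_pos":[[9,-36,0],[9,-36,0],[9,-36,0],[9,-36,0],[9,-36,0],[9,-36,0],[9,-36,0],[9,-36,0],[9,-36,0],[9,-36,0]],"rot":[[0,0,-2.8],[0,0,-2.8],[0,0,-2.8],[0,0,-2.8],[0,0,-2.8],[0,0,-2.8],[0,0,-2.8],[0,0,-2.8],[0,0,-2.8],[0,0,-2.8]],"grip":[25,25,25,25,25,25,25,25,25,25]}'
```

```text
time_s: 1.13
tcp_pos: [0.3245, 0.2175, 0.2478]
ee_rot: [[0.641, -0.768, 0.0], [-0.768, -0.641, 0.001], [-0.0, -0.001, -1.0]]
wrist_force: [0.8, 0.5, 0.6]
gripper_width: 0.328
```

```bash
python3 -m jog '{"delta_pos":[[9,-37,0],[9,-37,0],[9,-37,0],[9,-37,0],[9,-37,0],[9,-37,0],[9,-37,0],[9,-37,0],[9,-37,0],[9,-37,0]],"rot":[[0,0,-2.8],[0,0,-2.8],[0,0,-2.8],[0,0,-2.8],[0,0,-2.8],[0,0,-2.8],[0,0,-2.8],[0,0,-2.8],[0,0,-2.8],[0,0,-2.8]],"grip":[25,25,25,25,25,25,25,25,25,25]}' && python3 -m jog '{"delta_pos":[[9,-37,-20],[9,-37,-20],[9,-37,-20],[9,-37,-20],[8,-37,-20],[0,-5,-7],[0,0,0],[0,0,0]],"rot":[[0,0,-2.6],[0,0,-2.6],[0,0,-2.6],[0,0,-2.6],[0,0,-2.8],[0,0,0],[0,0,0],[0,0,0]],"grip":[25,25,25,25,25,25,25,25]}'; python3 - <<'E'
from h import *
c=cap('scene'); save(c,'s1',(80,200,330,400),3); s=r.sense(); p=s['tcp_pos']; print(p,s['joints'])
print('tips proj',3*(proj(c,p-[0,0,.025])-[80,200]))
E
```

```text
time_s: 1.97
tcp_pos: [0.4145, -0.1528, 0.2479]
ee_rot: [[0.205, -0.979, 0.001], [-0.979, -0.205, 0.0], [0.0, -0.001, -1.0]]
wrist_force: [0.5, 0.9, 0.3]
gripper_width: 0.251
time_s: 2.63
tcp_pos: [0.4567, -0.335, 0.1431]
ee_rot: [[-0.022, -1.0, -0.002], [-1.0, 0.022, 0.001], [-0.001, 0.002, -1.0]]
wrist_force: [0.5, 0.3, -0.3]
gripper_width: 0.251
[ 0.4573 -0.3346  0.1442] [-19.8114  21.8956 -16.0105   0.0024 -52.07    18.6055]
tips proj [170.0554 301.4773]
```

View pics/s1.png

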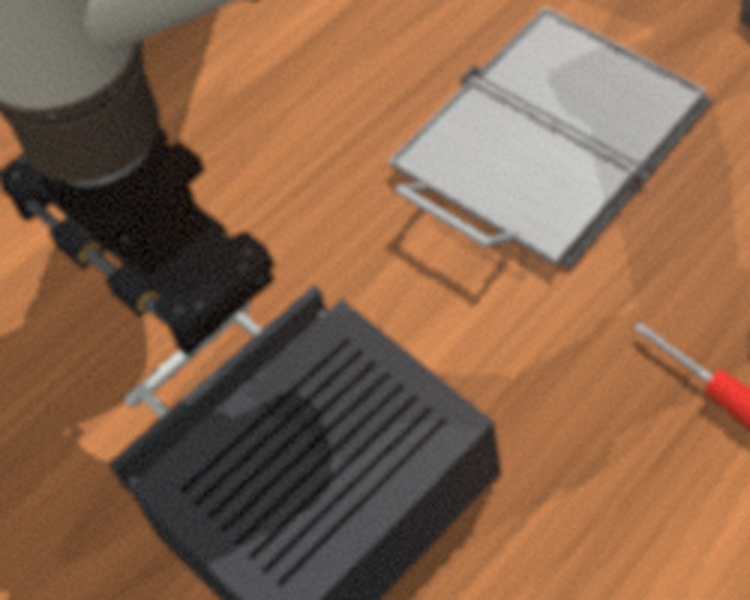

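The scene view shows the fingers right above the drawer bar ((128,398) to (245,315) in the crop), with the drawer slightly out. Going down to grip.

```bash
python3 -m jog '{"delta_pos":[[0,-2,-20],[0,-2,-20],[0,-2,-18],[0,0,-12],[0,0,-8],[0,0,0],[0,0,0]],"rot":[[0,0,0],[0,0,0],[0,0,0],[0,0,0],[0,0,0],[0,0,0],[0,0,0]],"grip":[25,25,25,25,25,25,0]}' && python3 -m jog '{"delta_pos":[[0,0,0],[0,0,0],[0,0,0],[0,0,0]],"rot":[[0,0,0],[0,0,0],[0,0,0],[0,0,0]],"grip":[0,0,0,0]}'
```

```text
time_s: 3.27
tcp_pos: [0.458, -0.3405, 0.0668]
ee_rot: [[-0.02, -1.0, 0.002], [-1.0, 0.02, -0.001], [0.001, -0.002, -1.0]]
wrist_force: [-0.1, -0.8, 0.9]
gripper_width: 0.222
time_s: 3.6
tcp_pos: [0.4584, -0.3411, 0.0671]
ee_rot: [[-0.022, -1.0, 0.003], [-1.0, 0.022, -0.001], [0.001, -0.003, -1.0]]
wrist_force: [1.2, 3.4, 5.9]
gripper_width: 0.113
```

```bash
python3 -m jog '{"delta_pos":[[-6,0.1,0],[-14,0.3,0],[-16,0.3,0],[-16,0.3,0],[-16,0.3,0],[-16,0.3,0],[-12,0.3,0],[-4,0,0],[0,0,0]],"rot":[[0,0,0],[0,0,0],[0,0,0],[0,0,0],[0,0,0],[0,0,0],[0,0,0],[0,0,0],[0,0,0]],"grip":[0,0,0,0,0,0,0,0,0]}' && python3 -m jog '{"delta_pos":[[-3,0,0],[-2,0,0],[0,0,0]],"rot":[[0,0,0],[0,0,0],[0,0,0]],"grip":[0,0,0]}' && python3 -m jog '{"delta_pos":[[-3,0,0],[-1,0,0],[0,0,0]],"rot":[[0,0,0],[0,0,0],[0,0,0]],"grip":[0,0,0]}'
```

```text
time_s: 4.35
tcp_pos: [0.3557, -0.338, 0.0664]
ee_rot: [[-0.022, -1.0, -0.001], [-1.0, 0.022, 0.001], [-0.001, 0.001, -1.0]]
wrist_force: [-0.5, 3.7, 3.6]
gripper_width: 0.125
time_s: 4.6
tcp_pos: [0.3549, -0.3392, 0.0662]
ee_rot: [[-0.022, -1.0, 0.006], [-1.0, 0.022, -0.001], [0.001, -0.006, -1.0]]
wrist_force: [6.0, 8.2, 1.4]
gripper_width: 0.117
time_s: 4.85
tcp_pos: [0.3547, -0.3393, 0.0663]
ee_rot: [[-0.021, -1.0, 0.013], [-1.0, 0.021, -0.003], [0.003, -0.014, -1.0]]
wrist_force: [14.5, 11.9, -3.6]
gripper_width: 0.113
```

```bash
python3 -m jog '{"delta_pos":[[5,0,0],[3,0,0],[0,0,0],[0,0,10],[0,0,25],[0,0,35],[0,30,35],[0,40,20],[0,40,10],[0,40,0]],"rot":[[0,0,0],[0,0,0],[0,0,0],[0,0,0],[0,0,0],[0,0,6],[0,0,7],[0,0,7],[0,0,7],[0,0,7]],"grip":[25,30,30,30,30,40,50,50,50,50]}' && python3 -m jog '{"delta_pos":[[0,40,0],[0,40,0],[0,40,0],[0,30,0],[0,0,0]],"rot":[[0,0,7],[0,0,7],[0,0,7],[0,0,7],[0,0,7]],"grip":[50,50,50,50,50]}'; python3 - <<'E'
from h import *
c=cap('top'); s=cap('scene')
save(c,'t2',(370,150,530,310),4.0); save(s,'s2',(60,200,260,400),3.0)
E
```

```text
time_s: 5.68
tcp_pos: [0.3567, -0.1946, 0.1982]
ee_rot: [[0.544, -0.839, 0.005], [-0.839, -0.544, -0.002], [0.004, -0.003, -1.0]]
wrist_force: [1.0, 2.1, 0.2]
gripper_width: 0.492
time_s: 6.1
tcp_pos: [0.3561, -0.0418, 0.1962]
ee_rot: [[0.93, -0.367, 0.002], [-0.367, -0.93, 0.0], [0.001, -0.001, -1.0]]
wrist_force: [-1.3, 0.3, -1.1]
gripper_width: 0.498
```

View pics/t2.png

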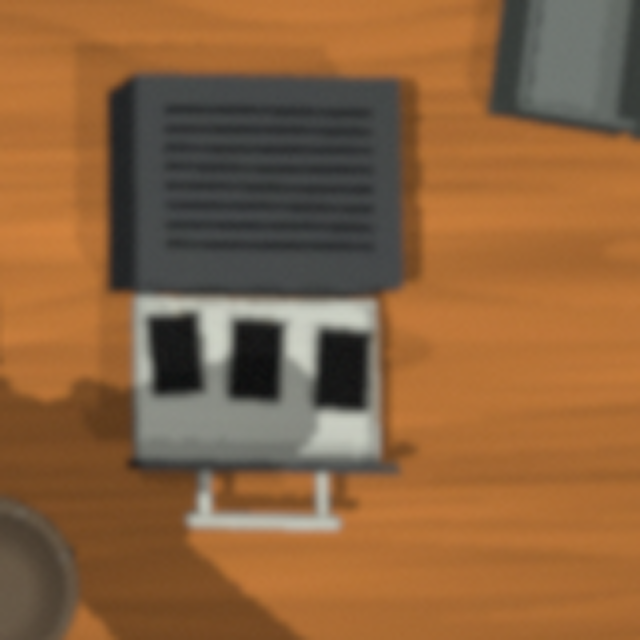

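The top crop shows three drives lying in the open drawer at (176,354), (256,359) and (342,369). Measuring them.

```bash
cat >> h.py <<'E'
def blobs(c,box,z,thr=40,amin=60):
    "dark blobs in box, cast on plane z: centre, sizes, long axis yaw"
    x0,y0,x1,y1=box; s=4
    f=cv2.resize(c['frame'][y0:y1,x0:x1],None,fx=s,fy=s,interpolation=cv2.INTER_CUBIC)
    m=(f.max(2)<thr).astype(np.uint8); m=cv2.morphologyEx(m,cv2.MORPH_OPEN,np.ones((5,5)))
    out=[]
    for k in cv2.findContours(m,cv2.RETR_EXTERNAL,cv2.CHAIN_APPROX_NONE)[0]:
        if cv2.contourArea(k)<amin*s*s: continue
        W=np.array([onz(c,x0+(u+.5)/s-.5,y0+(v+.5)/s-.5,z)[:2] for u,v in k[:,0]])
        (cx,cy),(w,h),a=cv2.minAreaRect((W*1000).astype(np.float32))
        if w<h: w,h,a=h,w,a+90
        out.append((cx,cy,w,h,(a+90)%180-90))
    return sorted(out,key=lambda o:-o[1])
E
python3 - <<'E'
from h import *
c=cap('top')
for z in(.059,.052):
  for b in blobs(c,(400,220,468,268),z): print(z,np.round(b,1))
E
```

```text
0.059 [ 477.4 -277.2   50.1   29.4    1.6]
0.059 [ 471.7 -334.8   51.    30.9   -6.2]
0.059 [ 463.3 -397.3   49.6   30.9   -6.9]
0.052 [ 477.6 -279.3   50.4   29.6    1.6]
0.052 [ 471.9 -337.2   51.3   31.1   -6.2]
0.052 [ 463.4 -400.    49.9   31.1   -6.9]
```

```bash
python3 - <<'E'
from h import *
s=cap('scene'); t=cap('top')
P=[proj(s,(.4774,-.2772,.059)),proj(s,(.4633,-.3973,.059))]; print(P)
x=np.array(P); b=[int(x[:,0].min())-28,int(x[:,1].min())-25,int(x[:,0].max())+28,int(x[:,1].max())+25]
for thr in(30,40,50):
  for o in blobs(s,b,.059,thr): print(thr,np.round(o,1))
for thr in(50,60,70):
  for o in blobs(t,(400,224,468,268),.059,thr): print('t',thr,np.round(o,1))
E
```

```text
[array([168.8144, 301.9585]), array([122.4649, 337.3218])]
30 [ 462.8 -341.4   29.1   25.5   -9.7]
40 [ 481.7 -282.1   55.    32.     3.1]
40 [ 477.2 -340.2   59.4   32.2   -6.6]
40 [ 468.4 -402.3   58.7   31.9   -7. ]
50 [ 482.3 -282.    58.    33.6    3.3]
50 [ 396.  -333.7  175.9   19.6   87.9]
50 [ 477.2 -340.2   60.8   33.    -6.5]
50 [ 468.3 -402.1   60.3   33.    -7. ]
t 50 [ 477.4 -277.1   51.7   31.3    2.2]
t 50 [ 471.6 -334.7   52.3   33.    -6.3]
t 50 [ 463.1 -397.1   51.8   32.8   -6.1]
t 60 [ 477.3 -277.5   53.6   33.3    0.3]
t 60 [ 471.9 -334.3   54.1   34.4   -5.2]
t 60 [ 463.  -397.    53.5   34.6   -6.6]
t 70 [ 477.2 -277.5   54.9   34.3    1.3]
t 70 [ 471.8 -334.5   55.4   35.8   -5.7]
t 70 [ 463.1 -396.8   54.5   36.3   -5.7]
```

View pics/s2.png

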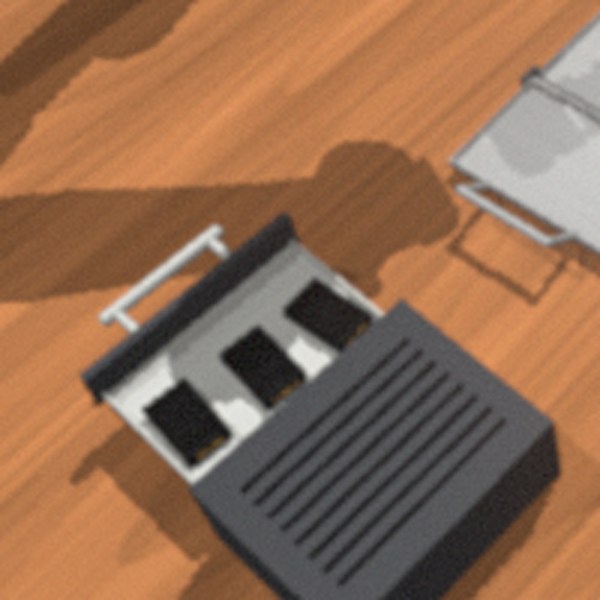

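The scene crop also shows three drives, at (328,315), (263,365) and (188,425), and the two views agree within 5 mm. I take the averages: (480,-279.5), (475,-337.5) and (466.5,-400). Drive 1 first.

```bash
python3 -m jog '{"delta_pos":[[18,-33,0],[18,-34,0],[18,-34,0],[18,-34,0],[18,-34,0],[18,-34,-14],[16,-33,-20],[0,0,-22],[0,0,0]],"rot":[[0,0,3.4],[0,0,3.4],[0,0,3.4],[0,0,3.4],[0,0,3.4],[0,0,3.5],[0,0,3.5],[0,0,0],[0,0,0]],"grip":[55,55,55,55,55,55,55,55,55]}'
```

```text
time_s: 7.1
tcp_pos: [0.4765, -0.2828, 0.1343]
ee_rot: [[1.0, 0.021, -0.01], [0.022, -1.0, 0.004], [-0.01, -0.004, -1.0]]
wrist_force: [-0.6, -0.1, -0.0]
gripper_width: 0.549
```

```bash
python3 -m jog '{"delta_pos":[[0,0,-20],[0,0,-20],[0,0,-12],[0,0,-6],[0,0,0],[0,0,0]],"rot":[[0,0,0],[0,0,0],[0,0,0],[0,0,0],[0,0,0],[0,0,0]],"grip":[55,55,55,55,55,55]}' && python3 - <<'E'
from h import *
t=cap('top');s=cap('scene')
save(s,'s3',(90,230,240,360),4)
print(r.sense()['tcp_pos'],r.sense()['wrist_force'])
E
```

```text
time_s: 7.6
tcp_pos: [0.4803, -0.281, 0.0828]
ee_rot: [[1.0, 0.03, 0.001], [0.03, -1.0, -0.001], [0.001, 0.001, -1.0]]
wrist_force: [-0.5, 0.1, -0.3]
gripper_width: 0.549
[ 0.4809 -0.281   0.0834] [-0.679  -0.4508  0.2531]
```

View pics/s3.png

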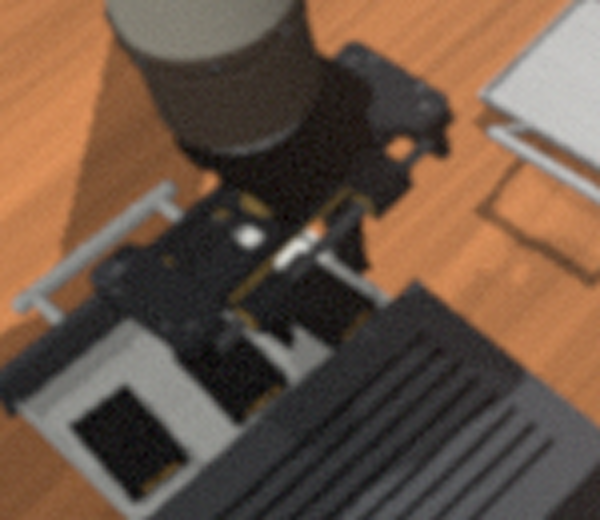

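The fingers straddle drive 1: one tip at about (290,335) in the gap, the other at (360,265) outside the rim. Lower and grip.

```bash
python3 -m jog '{"delta_pos":[[0,1,-3],[0,0,-3],[0,0,0],[0,0,0],[0,0,0],[0,0,0],[0,0,0]],"rot":[[0,0,0],[0,0,0],[0,0,0],[0,0,0],[0,0,0],[0,0,0],[0,0,0]],"grip":[55,55,55,0,0,0,0]}' && python3 -m jog '{"delta_pos":[[0,0,5],[0,0,15],[0,0,20],[0,0,20],[0,0,10],[0,0,0]],"rot":[[0,0,0],[0,0,0],[0,0,0],[0,0,0],[0,0,0],[0,0,0]],"grip":[0,0,0,0,0,0]}'
```

```text
time_s: 8.28
tcp_pos: [0.4803, -0.2797, 0.076]
ee_rot: [[1.0, 0.031, 0.0], [0.031, -1.0, -0.0], [0.0, 0.0, -1.0]]
wrist_force: [0.7, 0.3, -1.0]
gripper_width: 0.413
time_s: 8.78
tcp_pos: [0.4817, -0.2802, 0.1487]
ee_rot: [[1.0, 0.031, 0.005], [0.031, -1.0, -0.002], [0.005, 0.002, -1.0]]
wrist_force: [0.3, 0.6, -0.9]
gripper_width: 0.411
```

```bash
python3 -m jog '{"delta_pos":[[0,5,0],[9,22,0],[9,22,0],[9,22,0],[9,22,0],[9,22,0],[9,22,0],[9,22,0],[9,22,0],[9,22,0]],"rot":[[0,0,-3],[0,0,-6.5],[0,0,-7],[0,0,-7],[0,0,-7],[0,0,-7],[0,0,-7],[0,0,-7],[0,0,-7],[0,0,-7]],"grip":[0,0,0,0,0,0,0,0,0,0]}' && python3 -m jog '{"delta_pos":[[6,20,0],[4,14,-10],[0,2,-20],[0,0,-20],[0,0,-15],[0,0,-5],[0,0,0],[0,0,0]],"rot":[[0,0,-7],[0,0,-7],[0,0,-7],[0,0,-3],[0,0,0],[0,0,0],[0,0,0],[0,0,0]],"grip":[0,0,0,0,0,0,0,0]}'
```

```text
time_s: 9.62
tcp_pos: [0.5606, -0.0756, 0.1445]
ee_rot: [[0.437, -0.9, -0.003], [-0.9, -0.437, 0.0], [-0.001, 0.002, -1.0]]
wrist_force: [-0.2, -0.6, -0.4]
gripper_width: 0.408
time_s: 10.28
tcp_pos: [0.5712, -0.0409, 0.0757]
ee_rot: [[0.04, -0.999, -0.001], [-0.999, -0.04, -0.0], [0.0, 0.001, -1.0]]
wrist_force: [-0.6, -0.1, -0.2]
gripper_width: 0.411
```

```bash
python3 -m jog '{"delta_pos":[[1,-1,-14],[0,0,-10],[0,0,-4],[0,0,0],[0,0,0],[0,0,0],[0,0,0]],"rot":[[0,0,0],[0,0,0],[0,0,0],[0,0,0],[0,0,0],[0,0,0],[0,0,0]],"grip":[0,0,0,0,0,50,50]}' && python3 -m jog '{"delta_pos":[[0,0,0],[0,0,10],[0,0,25],[0,0,35],[-9,-25,30],[-9,-28,0],[-9,-28,0],[-9,-28,0],[-9,-28,0],[-9,-28,0]],"rot":[[0,0,0],[0,0,0],[0,0,3],[0,0,7],[0,0,7],[0,0,7],[0,0,7],[0,0,7],[0,0,7],[0,0,7]],"grip":[50,50,50,50,55,55,55,55,55,55]}'; python3 - <<'E'
from h import *
t=cap('top'); cv2.imwrite('pics/t4raw.png',t['frame'][:,:,::-1])
for o in blobs(t,(275,195,362,265),.028,60): print('pan',np.round(o,1))
print(r.sense()['tcp_pos'])
E
```

```text
time_s: 10.87
tcp_pos: [0.5728, -0.0416, 0.0488]
ee_rot: [[0.04, -0.999, 0.002], [-0.999, -0.04, 0.0], [-0.0, -0.002, -1.0]]
wrist_force: [-0.3, 0.1, 0.6]
gripper_width: 0.473
time_s: 11.7
tcp_pos: [0.5178, -0.208, 0.1493]
ee_rot: [[0.815, -0.579, 0.002], [-0.579, -0.815, -0.0], [0.002, -0.001, -1.0]]
wrist_force: [0.4, -0.2, -0.1]
gripper_width: 0.547
[ 0.5161 -0.2113  0.1491]
```

```bash
cat >> h.py <<'E'
def drawer():
    t=cap('top');s=cap('scene')
    for o in blobs(t,(400,224,468,268),.059,60): print('t',np.round(o,1))
    for o in blobs(s,(94,276,196,362),.059,40): print('s',np.round(o,1))
def pan(z=.028):
    t=cap('top');s=cap('scene')
    for o in blobs(t,(270,195,362,265),z,60): print('t',np.round(o,1))
    for o in blobs(s,(190,195,320,290),z,45): print('s',np.round(o,1))
E
python3 -c "
from h import *
drawer();pan()"
```

```text
t [ 466.8 -300.7  111.8   55.3   83.4]
t [ 463.3 -397.1   56.3   35.4   -5.9]
s [ 477.1 -339.9   58.9   32.7   -6.7]
s [ 468.  -402.    59.5   32.3   -7.1]
s [365.3 -59.2 156.4  68.8 -44.7]
```

```bash
python3 -m jog '{"delta_pos":[[-8,-25,0],[-9,-27,0],[-9,-27,0],[-9,-27,-10],[-6,-21,-20],[0,0,-22],[0,0,-13],[0,0,-6],[0,0,0],[0,0,0]],"rot":[[0,0,5],[0,0,6],[0,0,6],[0,0,6],[0,0,6.5],[0,0,0],[0,0,0],[0,0,0],[0,0,0],[0,0,0]],"grip":[55,55,55,55,55,55,55,55,55,55]}'
```

```text
time_s: 12.78
tcp_pos: [0.4782, -0.3332, 0.0774]
ee_rot: [[0.994, -0.107, 0.001], [-0.107, -0.994, -0.001], [0.001, 0.0, -1.0]]
wrist_force: [1.1, -0.7, 1.2]
gripper_width: 0.554
```

```bash
python3 -m jog '{"delta_pos":[[-2,-4,0],[0,0,-4],[0,0,0],[0,0,0],[0,0,0],[0,0,0],[0,0,0]],"rot":[[0,0,0],[0,0,0],[0,0,0],[0,0,0],[0,0,0],[0,0,0],[0,0,0]],"grip":[55,55,55,0,0,0,0]}' && python3 -m jog '{"delta_pos":[[0,0,5],[0,0,15],[0,0,20],[0,0,25],[0,5,10],[0,20,0]],"rot":[[0,0,0],[0,0,0],[0,0,0],[0,0,0],[0,0,-3],[0,0,-6]],"grip":[0,0,0,0,0,0]}'
```

```text
time_s: 13.37
tcp_pos: [0.4753, -0.3378, 0.0732]
ee_rot: [[0.994, -0.109, 0.0], [-0.109, -0.994, -0.0], [0.0, 0.0, -1.0]]
wrist_force: [-1.0, -0.1, 1.2]
gripper_width: 0.41
time_s: 13.87
tcp_pos: [0.4771, -0.3149, 0.1514]
ee_rot: [[0.963, -0.268, 0.007], [-0.268, -0.963, -0.004], [0.007, 0.002, -1.0]]
wrist_force: [1.0, -0.1, -1.1]
gripper_width: 0.405
```

```bash
python3 -m jog '{"delta_pos":[[3,27,0],[4,30,0],[4,30,0],[4,30,0],[4,30,0],[4,30,0],[4,30,0],[4,30,0],[4,27,0],[2,6,-15]],"rot":[[0,0,-6.5],[0,0,-7],[0,0,-7],[0,0,-7],[0,0,-7],[0,0,-7],[0,0,-7],[0,0,-7],[0,0,-7],[0,0,-7]],"grip":[0,0,0,0,0,0,0,0,0,0]}' && python3 -m jog '{"delta_pos":[[0,0,-22],[0,0,-22],[0,0,-15],[0,0,-6],[0,0,0],[0,0,0]],"rot":[[0,0,-3],[0,0,0],[0,0,0],[0,0,0],[0,0,0],[0,0,0]],"grip":[0,0,0,0,0,0]}'
```

```text
time_s: 14.7
tcp_pos: [0.5149, -0.0394, 0.1358]
ee_rot: [[0.09, -0.996, 0.008], [-0.996, -0.09, 0.001], [-0.0, -0.008, -1.0]]
wrist_force: [0.6, -0.3, -0.7]
gripper_width: 0.407
time_s: 15.2
tcp_pos: [0.5127, -0.0427, 0.0684]
ee_rot: [[0.04, -0.999, 0.001], [-0.999, -0.04, -0.0], [0.0, -0.001, -1.0]]
wrist_force: [-0.5, -0.2, 0.5]
gripper_width: 0.406
```

```bash
python3 -m jog '{"delta_pos":[[0,0,-12],[0,0,-8],[0,0,-3],[0,0,0],[0,0,0],[0,0,0],[0,0,0]],"rot":[[0,0,0],[0,0,0],[0,0,0],[0,0,0],[0,0,0],[0,0,0],[0,0,0]],"grip":[0,0,0,0,0,50,50]}' && python3 -m jog '{"delta_pos":[[0,0,0],[0,0,10],[0,0,25],[0,0,35],[-3,-25,30],[-5,-35,0],[-6,-35,0],[-6,-35,0],[-6,-35,0],[-6,-35,0]],"rot":[[0,0,0],[0,0,0],[0,0,3],[0,0,7],[0,0,7],[0,0,7],[0,0,7],[0,0,7],[0,0,7],[0,0,7]],"grip":[50,50,50,50,55,55,55,55,55,55]}'; python3 -c "
from h import *
drawer();pan()
print(r.sense()['tcp_pos'])"
```

```text
time_s: 15.78
tcp_pos: [0.5128, -0.0426, 0.0456]
ee_rot: [[0.039, -0.999, 0.002], [-0.999, -0.039, 0.0], [-0.0, -0.002, -1.0]]
wrist_force: [0.2, 0.1, -0.3]
gripper_width: 0.47
time_s: 16.62
tcp_pos: [0.4815, -0.236, 0.1463]
ee_rot: [[0.798, -0.602, 0.002], [-0.602, -0.798, -0.0], [0.002, -0.001, -1.0]]
wrist_force: [1.1, -0.1, 0.2]
gripper_width: 0.546
t [ 421.3 -329.5   95.6   52.4   79.6]
s [ 468.  -401.9   59.7   32.4   -6.8]
t [573.  -39.9  56.5  29.6 -86.7]
t [513.6 -42.5  61.5  29.9 -87.1]
s [366.5 -99.8  67.8  12.7 -44.7]
[ 0.4816 -0.2353  0.1456]
```

```bash
python3 -m jog '{"delta_pos":[[-2,-30,0],[-3,-32,0],[-3,-32,0],[-3,-32,-10],[-3,-32,-18],[0,0,-20],[0,0,-11],[0,0,-4],[0,0,0],[0,0,0]],"rot":[[0,0,5],[0,0,6],[0,0,6],[0,0,6],[0,0,6],[0,0,0],[0,0,0],[0,0,0],[0,0,0],[0,0,0]],"grip":[55,55,55,55,55,55,55,55,55,55]}'
```

```text
time_s: 17.65
tcp_pos: [0.4704, -0.3921, 0.0843]
ee_rot: [[0.99, -0.143, 0.004], [-0.143, -0.99, -0.003], [0.004, 0.003, -1.0]]
wrist_force: [-0.4, -2.7, 4.4]
gripper_width: 0.552
```

```bash
python3 -m jog '{"delta_pos":[[0,0,10],[0,0,10],[-2,-2,0],[0,0,0],[0,0,0]],"rot":[[0,0,0],[0,0,0],[0,0,0.5],[0,0,0],[0,0,0]],"grip":[55,55,55,55,55]}'; python3 -c "
from h import *
drawer();s=r.sense();print(s['tcp_pos'],s['wrist_force'])"
```

```text
time_s: 18.07
tcp_pos: [0.4656, -0.3941, 0.102]
ee_rot: [[0.99, -0.138, -0.0], [-0.138, -0.99, 0.0], [-0.0, -0.0, -1.0]]
wrist_force: [0.2, -0.7, -0.1]
gripper_width: 0.548
s [ 380.3 -338.2  132.4  111.8  -37.3]
s [ 455.1 -407.2   99.6   50.4   15.4]
[ 0.4654 -0.3942  0.1015] [ 0.3757 -0.3109 -0.0463]
```

```bash
python3 -m jog '{"delta_pos":[[0,-8,0],[0,0,0],[0,0,-10],[0,0,-8],[0,0,-3],[0,0,0]],"rot":[[0,0,0],[0,0,0],[0,0,0],[0,0,0],[0,0,0],[0,0,0]],"grip":[55,55,55,55,55,55]}'
```

```text
time_s: 18.67
tcp_pos: [0.4648, -0.4019, 0.0789]
ee_rot: [[0.99, -0.138, -0.003], [-0.138, -0.99, 0.002], [-0.003, -0.001, -1.0]]
wrist_force: [0.5, 1.0, -0.2]
gripper_width: 0.549
```

Clear of contact now. Lower 2 mm and grip.

```bash
python3 -m jog '{"delta_pos":[[0,0,-2],[0,0,0],[0,0,0],[0,0,0],[0,0,0],[0,0,0]],"rot":[[0,0,0],[0,0,0],[0,0,0],[0,0,0],[0,0,0],[0,0,0]],"grip":[55,55,0,0,0,0]}' && python3 -m jog '{"delta_pos":[[0,0,5],[0,0,15],[0,0,20],[0,0,25],[0,5,10],[0,20,0]],"rot":[[0,0,0],[0,0,0],[0,0,0],[0,0,0],[0,0,-3],[0,0,-6]],"grip":[0,0,0,0,0,0]}'
```

```text
time_s: 19.17
tcp_pos: [0.466, -0.4025, 0.0792]
ee_rot: [[0.991, -0.137, 0.001], [-0.137, -0.991, -0.0], [0.001, 0.0, -1.0]]
wrist_force: [0.8, 0.1, 0.9]
gripper_width: 0.407
time_s: 19.67
tcp_pos: [0.4677, -0.38, 0.1577]
ee_rot: [[0.955, -0.295, 0.007], [-0.295, -0.955, -0.005], [0.008, 0.002, -1.0]]
wrist_force: [0.5, -0.3, -1.3]
gripper_width: 0.407
```

```bash
python3 -m jog '{"delta_pos":[[-1,28,0],[-1,33,0],[-1,34,0],[-1,34,0],[-1,34,0],[-1,34,0],[-1,34,0],[-1,34,0],[-2,34,0],[-2,28,0]],"rot":[[0,0,-6.5],[0,0,-7],[0,0,-7],[0,0,-7],[0,0,-7],[0,0,-7],[0,0,-7],[0,0,-7],[0,0,-7],[0,0,-7]],"grip":[0,0,0,0,0,0,0,0,0,0]}' && python3 -m jog '{"delta_pos":[[0,5,-15],[0,0,-22],[0,0,-22],[0,0,-15],[0,0,-4],[0,0,0],[0,0,0]],"rot":[[0,0,-1.3],[0,0,0],[0,0,0],[0,0,0],[0,0,0],[0,0,0],[0,0,0]],"grip":[0,0,0,0,0,0,0]}'
```

```text
time_s: 20.5
tcp_pos: [0.4544, -0.0602, 0.1545]
ee_rot: [[0.1, -0.995, 0.001], [-0.995, -0.1, 0.0], [-0.0, -0.001, -1.0]]
wrist_force: [-0.2, -0.6, -1.3]
gripper_width: 0.402
time_s: 21.08
tcp_pos: [0.4553, -0.0569, 0.0766]
ee_rot: [[0.082, -0.997, 0.001], [-0.997, -0.082, -0.0], [0.0, -0.001, -1.0]]
wrist_force: [-0.2, -0.4, -0.7]
gripper_width: 0.406
```

```bash
python3 -m jog '{"delta_pos":[[-1,11,0],[0,0,-13],[0,0,-9],[0,0,-4],[0,0,0],[0,0,0],[0,0,0],[0,0,0]],"rot":[[0,0,-2.5],[0,0,0],[0,0,0],[0,0,0],[0,0,0],[0,0,0],[0,0,0],[0,0,0]],"grip":[0,0,0,0,0,0,50,50]}' && python3 -m jog '{"delta_pos":[[0,0,0],[0,0,10],[0,0,25],[0,0,35],[-10,-30,20],[-10,-30,0],[-10,-30,0],[0,-30,0],[0,-30,0],[0,0,0]],"rot":[[0,0,0],[0,0,0],[0,0,0],[0,0,0],[0,0,0],[0,0,0],[0,0,0],[0,0,0],[0,0,0],[0,0,0]],"grip":[50,50,50,50,50,50,50,50,50,50]}'; python3 -c "
from h import *
pan()
s=cap('scene');save(s,'s5',(190,185,330,290),5)
print(r.sense()['tcp_pos'])"
```

```text
time_s: 21.75
tcp_pos: [0.4542, -0.0459, 0.0505]
ee_rot: [[0.038, -0.999, 0.001], [-0.999, -0.038, 0.0], [-0.0, -0.001, -1.0]]
wrist_force: [0.7, -0.0, 0.6]
gripper_width: 0.47
time_s: 22.58
tcp_pos: [0.4237, -0.1994, 0.1404]
ee_rot: [[0.034, -0.999, 0.001], [-0.999, -0.034, -0.001], [0.001, -0.001, -1.0]]
wrist_force: [0.4, -0.7, 0.3]
gripper_width: 0.498
t [572.8 -39.   54.7  29.5 -87.3]
t [509.  -39.2  54.1  37.9 -87. ]
[ 0.4235 -0.1961  0.14  ]
```

View pics/s5.png

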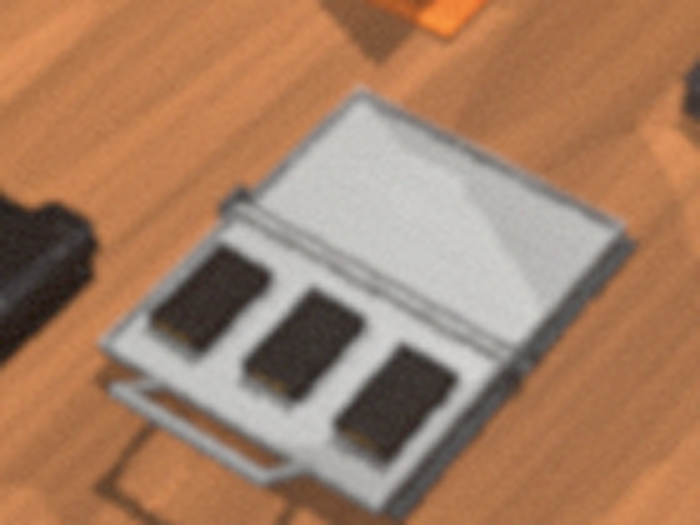

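All three drives lie flat in the pan at (210,300), (305,345) and (397,402), each inside its slot. The pan bar runs from (112,388) to (268,478).

```bash
python3 -c "
from h import *
s=cap('scene')
a=onz(s,212.4,262.6,.044);b=onz(s,243.6,280.6,.044);print(a,b,(a+b)/2)" ; python3 -m jog '{"delta_pos":[[9,5,0],[9,5,0],[9,5,0],[9,5,0],[9,5,0],[9,5,0],[9,5,0],[9,5,0],[9,10,0],[9,10,0]],"rot":[[0,0,7],[0,0,7],[0,0,7],[0,0,7],[0,0,7],[0,0,7],[0,0,7],[0,0,7],[0,0,7],[0,0,7]],"grip":[40,25,25,25,25,25,25,25,25,25]}' && python3 -m jog '{"delta_pos":[[2,4,0],[0,0,0],[0,0,0],[0,0,0]],"rot":[[0,0,7],[0,0,7],[0,0,6],[0,0,0]],"grip":[25,25,25,25]}'
```

```text
[ 0.4707 -0.1308  0.044 ] [ 0.5663 -0.1246  0.044 ] [ 0.5185 -0.1277  0.044 ]
time_s: 23.62
tcp_pos: [0.5141, -0.1342, 0.14]
ee_rot: [[0.955, -0.298, -0.0], [-0.298, -0.955, 0.0], [-0.0, -0.0, -1.0]]
wrist_force: [-0.2, 0.1, 0.3]
gripper_width: 0.252
time_s: 23.95
tcp_pos: [0.5157, -0.1304, 0.1399]
ee_rot: [[0.999, 0.043, -0.0], [0.043, -0.999, 0.0], [-0.0, -0.0, -1.0]]
wrist_force: [0.0, 0.8, -0.5]
gripper_width: 0.247
```

```bash
python3 -m jog '{"delta_pos":[[0,0,-20],[0,0,-25],[0,0,-20],[0,0,-14],[0,0,-8],[0,0,-3],[0,0,0]],"rot":[[0,0,0],[0,0,0],[0,0,0],[0,0,0],[0,0,0],[0,0,0],[0,0,0]],"grip":[25,25,25,25,25,25,25]}' && python3 -m jog '{"delta_pos":[[0,0,0],[0,0,0],[0,0,0],[0,0,0],[0,0,0]],"rot":[[0,0,0],[0,0,0],[0,0,0],[0,0,0],[0,0,0]],"grip":[0,0,0,0,0]}'
```

```text
time_s: 24.53
tcp_pos: [0.5157, -0.1315, 0.0497]
ee_rot: [[0.999, 0.038, -0.001], [0.038, -0.999, -0.0], [-0.001, 0.0, -1.0]]
wrist_force: [-0.3, 0.4, -0.4]
gripper_width: 0.249
time_s: 24.95
tcp_pos: [0.5164, -0.1286, 0.0509]
ee_rot: [[0.999, 0.038, 0.003], [0.038, -0.999, 0.004], [0.003, -0.004, -1.0]]
wrist_force: [-1.9, 17.6, 3.2]
gripper_width: 0.074
```

```bash
python3 -m jog '{"delta_pos":[[0,3,0],[0,1,0],[0,0,0],[0,0,0]],"rot":[[0,0,0],[0,0,0],[0,0,0],[0,0,0]],"grip":[0,0,0,0]}' && python3 -m jog '{"delta_pos":[[0,1.2,5.2],[0,1.5,5.3],[0,3.3,10.5],[-0.3,5,12],[-0.3,6,11.5],[-0.4,7.2,11],[-0.4,7.7,10.3],[0,0,0],[0,0,0]],"rot":[[0,0,0],[0,0,0],[0,0,0],[0,0,0],[0,0,0],[0,0,0],[0,0,0],[0,0,0],[0,0,0]],"grip":[0,0,0,0,0,0,0,0,0]}'
```

```text
time_s: 25.28
tcp_pos: [0.5164, -0.1282, 0.0509]
ee_rot: [[0.999, 0.038, 0.002], [0.038, -0.999, -0.0], [0.002, 0.0, -1.0]]
wrist_force: [0.0, -2.3, 3.2]
gripper_width: 0.079
time_s: 26.03
tcp_pos: [0.5151, -0.0969, 0.1175]
ee_rot: [[0.999, 0.04, 0.003], [0.04, -0.999, -0.002], [0.003, 0.002, -1.0]]
wrist_force: [0.5, -8.2, 4.2]
gripper_width: 0.082
```

```bash
python3 -m jog '{"delta_pos":[[-0.3,9.1,9.3],[-0.3,9.2,9.0],[-0.3,10.5,7.7],[-0.3,10.8,7.2],[-0.4,11.6,5.8],[-0.4,11.9,5.2],[-0.3,6.2,1.9],[-0.2,6.2,1.7],[-0.2,6.3,1.6],[-0.2,6.4,1.5]],"rot":[[0,0,0],[0,0,0],[0,0,0],[0,0,0],[0,0,0],[0,0,0],[0,0,0],[0,0,0],[0,0,0],[0,0,0]],"grip":[0,0,0,0,0,0,0,0,0,0]}' && python3 -m jog '{"delta_pos":[[-0.2,6.4,0.9],[-0.2,6.5,0.7],[-0.2,6.5,0.4],[-0.2,6.5,0.3],[-0.2,6.5,-0.3],[-0.2,6.5,-0.4],[-0.2,6.5,-0.7],[-0.2,6.4,-0.9],[0,0,0],[0,0,0]],"rot":[[0,0,0],[0,0,0],[0,0,0],[0,0,0],[0,0,0],[0,0,0],[0,0,0],[0,0,0],[0,0,0],[0,0,0]],"grip":[0,0,0,0,0,0,0,0,0,0]}'
```

```text
time_s: 26.87
tcp_pos: [0.5115, -0.0081, 0.1679]
ee_rot: [[0.999, 0.039, 0.001], [0.039, -0.999, -0.001], [0.001, 0.001, -1.0]]
wrist_force: [-0.1, -2.0, 5.2]
gripper_width: 0.079
time_s: 27.7
tcp_pos: [0.5093, 0.0445, 0.1664]
ee_rot: [[0.999, 0.039, -0.001], [0.039, -0.999, 0.0], [-0.001, -0.0, -1.0]]
wrist_force: [-2.0, -0.1, 3.6]
gripper_width: 0.076
```

```bash
python3 -m jog '{"delta_pos":[[-0.2,6.4,-1.3],[-0.2,6.3,-1.6],[-0.2,6.2,-1.8],[-0.2,6.2,-2.0],[-0.2,6.3,-2.6],[-0.2,6.3,-2.8],[-0.2,6.4,-3.0],[0,0,0],[0,0,0],[0,0,0]],"rot":[[0,0,0],[0,0,0],[0,0,0],[0,0,0],[0,0,0],[0,0,0],[0,0,0],[0,0,0],[0,0,0],[0,0,0]],"grip":[0,0,0,0,0,0,0,0,0,0]}' && python3 -m jog '{"delta_pos":[[-0.1,3.3,-1.8],[-0.1,3.3,-2.0],[0,0,0],[0,0,0],[0,0,0],[0,0,0],[0,0,0],[0,0,0],[0,0,0],[0,0,0]],"rot":[[0,0,0],[0,0,0],[0,0,0],[0,0,0],[0,0,0],[0,0,0],[0,0,0],[0,0,0],[0,0,0],[0,0,0]],"grip":[0,0,0,0,0,0,0,0,0,0]}'; python3 -c "
from h import *
s=cap('scene');save(s,'s6',(190,130,340,290),3.7)"
```

```text
time_s: 28.53
tcp_pos: [0.5077, 0.0878, 0.1508]
ee_rot: [[0.999, 0.038, -0.002], [0.038, -0.999, -0.001], [-0.002, 0.001, -1.0]]
wrist_force: [-3.5, -2.0, -3.1]
gripper_width: 0.077
time_s: 29.37
tcp_pos: [0.5075, 0.0943, 0.1474]
ee_rot: [[0.999, 0.038, -0.002], [0.038, -0.999, -0.001], [-0.002, 0.0, -1.0]]
wrist_force: [-4.5, -3.3, -4.5]
gripper_width: 0.079
```

View pics/s6.png

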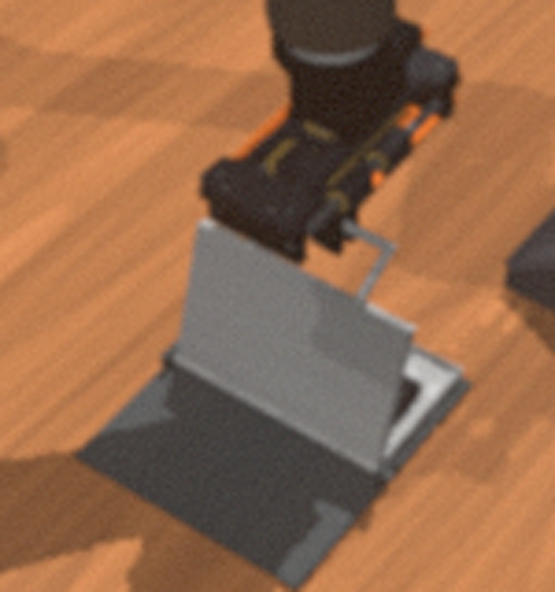

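The pan is leaning over the catch tray, and the edge of a drive is visible in the tray at (410,400). Lowering along the same arc.

```bash
python3 -m jog '{"delta_pos":[[0.2,-6.6,3.8],[0.2,-9.5,4.4],[0.3,-9.6,4],[0.4,-12.5,3.6],[0.4,-12.6,3.1],[0.4,-12.9,1.7],[0.4,-13,0.6],[0.4,-13,-0.6],[0.4,-12.9,-1.7],[0.4,-12.7,-3.1]],"rot":[[0,0,0],[0,0,0],[0,0,0],[0,0,0],[0,0,0],[0,0,0],[0,0,0],[0,0,0],[0,0,0],[0,0,0]],"grip":[0,0,0,0,0,0,0,0,0,0]}' && python3 -m jog '{"delta_pos":[[0.4,-12.4,-3.6],[0.4,-11.9,-5.2],[0.4,-11.6,-5.8],[0.3,-10.8,-7.2],[0.3,-10.5,-7.7],[0.3,-9.2,-9.0],[0.3,-9.1,-9.3],[0,0,0],[0,0,0]],"rot":[[0,0,0],[0,0,0],[0,0,0],[0,0,0],[0,0,0],[0,0,0],[0,0,0],[0,0,0],[0,0,0]],"grip":[0,0,0,0,0,0,0,0,0]}'
```

```text
time_s: 30.25
tcp_pos: [0.5125, -0.0219, 0.1653]
ee_rot: [[0.999, 0.038, 0.003], [0.038, -0.999, 0.0], [0.003, -0.0, -1.0]]
wrist_force: [-5.0, -0.0, 0.9]
gripper_width: 0.075
time_s: 31.0
tcp_pos: [0.5156, -0.0974, 0.1152]
ee_rot: [[0.999, 0.038, 0.002], [0.038, -0.999, -0.001], [0.002, 0.001, -1.0]]
wrist_force: [-0.2, -4.3, 2.0]
gripper_width: 0.076
```

```bash
python3 -m jog '{"delta_pos":[[0.2,-7.5,-10.3],[0.2,-7,-11],[0.2,-5.5,-11.5],[0.2,-5,-12],[0,-3.3,-9],[0,-1.6,-6],[0,-0.5,-3],[0,0,-1],[0,0,0],[0,0,0]],"rot":[[0,0,0],[0,0,0],[0,0,0],[0,0,0],[0,0,0],[0,0,0],[0,0,0],[0,0,0],[0,0,0],[0,0,0]],"grip":[0,0,0,0,0,0,0,0,0,0]}'
```

```text
time_s: 31.83
tcp_pos: [0.5168, -0.1275, 0.0519]
ee_rot: [[0.999, 0.04, 0.004], [0.04, -0.999, -0.001], [0.004, 0.001, -1.0]]
wrist_force: [1.3, -8.3, 1.7]
gripper_width: 0.077
```

Release, rise, back off and look.

```bash
python3 -m jog '{"delta_pos":[[0,0,0],[0,0,0],[0,0,0],[0,0,10],[0,0,25],[0,0,35],[-15,-30,25],[-20,-35,0],[-20,-35,0],[0,0,0]],"rot":[[0,0,0],[0,0,0],[0,0,0],[0,0,0],[0,0,0],[0,0,-6],[0,0,-7],[0,0,-7],[0,0,-7],[0,0,-7]],"grip":[25,25,25,25,25,40,55,55,55,55]}'; python3 -c "
from h import *
t=cap('top');s=cap('scene');save(s,'s7',(190,150,340,290),4.2)
for o in blobs(t,(262,190,362,265),.026,60): print('t',np.round(o,1))
for o in blobs(s,(225,190,325,270),.026,60): print('s',np.round(o,1))"
```

```text
time_s: 32.67
tcp_pos: [0.4569, -0.2295, 0.148]
ee_rot: [[0.844, -0.536, 0.0], [-0.536, -0.844, 0.0], [0.0, -0.001, -1.0]]
wrist_force: [0.8, -0.0, -0.1]
gripper_width: 0.51
```

View pics/s7.png

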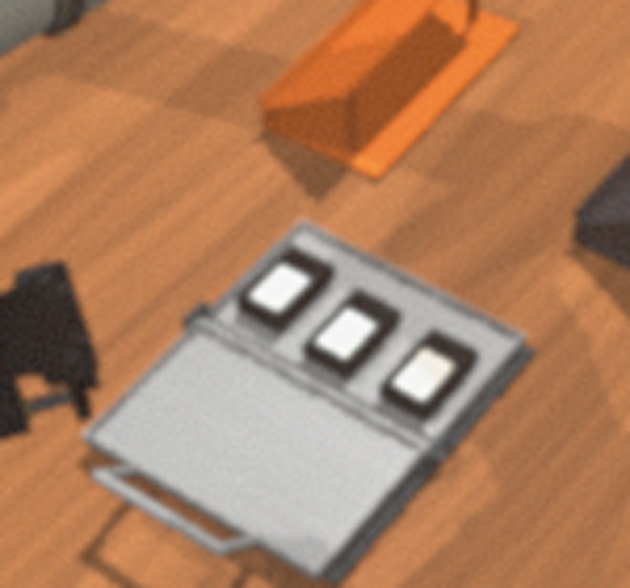

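All three drives lie label up in the catch tray, at about (286,290), (352,332) and (430,376), and the pan is flat. Measuring them.

```bash
cat >> h.py <<'E'
def catch():
    for n,box in(('top',(268,190,325,268)),('scene',(232,200,320,262))):
        c=cap(n); f=c['frame']; x0,y0,x1,y1=box; s=4
        g=cv2.resize(f[y0:y1,x0:x1],None,fx=s,fy=s,interpolation=cv2.INTER_CUBIC)
        m=(g.max(2)<95).astype(np.uint8); m=cv2.morphologyEx(m,cv2.MORPH_OPEN,np.ones((5,5)))
        for k in cv2.findContours(m,cv2.RETR_EXTERNAL,cv2.CHAIN_APPROX_NONE)[0]:
            if cv2.contourArea(cv2.convexHull(k))<800: continue
            W=np.array([onz(c,x0+(u+.5)/s-.5,y0+(v+.5)/s-.5,.026)[:2] for u,v in k[:,0]])
            (cx,cy),(w,h),a=cv2.minAreaRect((W*1000).astype(np.float32))
            if w<h: w,h,a=h,w,a+90
            print(n,np.round((cx,cy,w,h,a%180),1))
E
python3 -c "
from h import *
catch()"
```

```text
top [450.4  84.7  32.8  15.9 179.8]
top [508.7  80.1  32.6  17.    1.3]
top [566.9  83.5  34.3  17.1   4.2]
scene [610.3  63.6  94.1   9.5  92.8]
scene [572.1  57.5  63.6  37.3  93.2]
scene [513.6  55.1  63.9  38.   93.2]
scene [454.4  59.   63.4  40.6  91.7]
```

```bash
python3 -c "
from h import *
t=cap('top');s=cap('scene')
a=cv2.resize(t['frame'][170:230,165:255],None,fx=4.4,fy=4.4,interpolation=cv2.INTER_CUBIC)
b=cv2.resize(s['frame'][155:225,320:395],None,fx=5,fy=5,interpolation=cv2.INTER_CUBIC)
im=np.zeros((360,780,3),np.uint8); im[:a.shape[0],:a.shape[1]]=a; im[:b.shape[0],400:400+b.shape[1]]=b
im=np.clip(im.astype(float)*1.6,0,255).astype(np.uint8)
cv2.imwrite('pics/stand.png',im[:,:,::-1])"
```

```text
(no output)
```

View pics/stand.png

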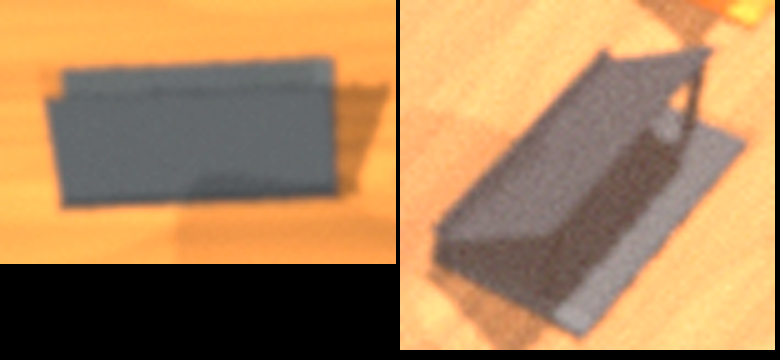

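```bash
python3 -c "
from h import *
t=cap('top');s=cap('scene')
for n,a,b in [('lip-y',(241.4,213.6),(327.4,201.4)),('lip+y',(179.1,217),(361,165.4)),('ridge+y',(176.4,192.3),(382,165)),('ridge-y',(240.7,189.3),(350.6,202.6))]:
    print(n,*tri(t,a,s,b), 'top onz',onz(t,*a,.025 if 'lip' in n else .065)[:2],'scene onz',onz(s,*b,.025 if 'lip' in n else .065)[:2])
"
```

```text
lip-y [0.5679 0.2263 0.0247] 0.002668734845218104 top onz [0.5668 0.2254] scene onz [0.5691 0.227 ]
lip+y [0.5629 0.4142 0.0221] 0.0024766095906008255 top onz [0.5617 0.4129] scene onz [0.5652 0.4123]
ridge+y [0.6313 0.4124 0.0624] 0.000307612613000033 top onz [0.6308 0.4117] scene onz [0.6325 0.4098]
ridge-y [0.6377 0.2255 0.0645] 0.007758363405030173 top onz [0.6345 0.2231] scene onz [0.6408 0.2279]
```

The stand is a consistent 188 mm wide at yaw about 1.5°, with its ridge 64 mm high. The deck corner is at about (569,320,20). Picking the first drive (452,61).

```bash
python3 -m jog '{"delta_pos":[[0,28,0],[0,33,0],[0,33,0],[0,33,0],[0,33,0],[0,33,0],[-1,33,0],[-1,33,0],[-1,26,-10],[0,6,-20]],"rot":[[0,0,-6],[0,0,-6],[0,0,-6],[0,0,-6],[0,0,-6],[0,0,-6],[0,0,-6],[0,0,-6],[0,0,-6],[0,0,0]],"grip":[52,52,52,52,52,52,52,52,52,52]}' && python3 -m jog '{"delta_pos":[[0,0,-20],[0,0,-18],[0,0,-10],[0,0,0],[0,0,0]],"rot":[[0,0,0],[0,0,0],[0,0,0],[0,0,0],[0,0,0]],"grip":[52,52,52,52,52]}'; python3 -c "
from h import *
catch()"
```

```text
time_s: 33.9
tcp_pos: [0.4591, 0.0694, 0.1188]
ee_rot: [[0.077, -0.997, 0.007], [-0.997, -0.077, 0.003], [-0.003, -0.007, -1.0]]
wrist_force: [-0.6, 0.8, -0.8]
gripper_width: 0.52
time_s: 34.32
tcp_pos: [0.4569, 0.0651, 0.0685]
ee_rot: [[0.075, -0.997, -0.001], [-0.997, -0.075, -0.001], [0.001, 0.001, -1.0]]
wrist_force: [-0.7, -0.2, 0.6]
gripper_width: 0.522
top [411.2  15.1  71.7  18.7 110.7]
top [475.2  32.5  97.8  77.9  39.6]
top [542.6  63.   85.2  83.4   3.6]
scene [611.3  53.2 115.7  11.4  91.8]
scene [572.1  57.5  64.1  37.9  93.8]
scene [513.4  54.9  64.5  39.1  94. ]
scene [468.   90.7 129.7 106.8  37.2]
```

```bash
python3 -m jog '{"delta_pos":[[-5,-4,0],[0,0,0],[0,0,-15],[0,0,-10],[0,0,-4],[0,0,0]],"rot":[[0,0,-2.3],[0,0,0],[0,0,0],[0,0,0],[0,0,0],[0,0,0]],"grip":[52,52,52,52,52,52]}' && python3 -m jog '{"delta_pos":[[0,0,0],[0,0,0],[0,0,0],[0,0,0]],"rot":[[0,0,0],[0,0,0],[0,0,0],[0,0,0]],"grip":[0,0,0,0]}'
```

```text
time_s: 34.92
tcp_pos: [0.4533, 0.0612, 0.0402]
ee_rot: [[0.035, -0.999, 0.002], [-0.999, -0.035, 0.001], [-0.001, -0.002, -1.0]]
wrist_force: [2.1, 0.8, 0.3]
gripper_width: 0.52
time_s: 35.25
tcp_pos: [0.4517, 0.0606, 0.0402]
ee_rot: [[0.033, -0.999, -0.0], [-0.999, -0.033, -0.0], [0.0, 0.0, -1.0]]
wrist_force: [-1.7, 0.7, 1.8]
gripper_width: 0.409
```

```bash
python3 -m jog '{"delta_pos":[[0,0,5],[0,0,20],[0,0,30],[0,0,35],[6,22,25],[8,27,10],[8,27,0],[8,27,0],[8,27,0],[8,27,0]],"rot":[[0,0,0],[0,0,0],[0,0,0],[0,0,5],[0,0,7],[0,0,7],[0,0,7],[0,0,7],[0,0,7],[0,0,7]],"grip":[0,0,0,0,0,0,0,0,0,0]}' && python3 -m jog '{"delta_pos":[[8,27,0],[8,27,0],[8,27,0],[8,27,0],[8,27,0],[8,27,0],[6,0,0],[0,0,0],[0,0,0],[0,0,0]],"rot":[[0,0,7],[0,0,7],[0,0,7],[0,0,7],[0,0,7],[0,0,7],[0,-5,0],[0,-7,0],[0.3,-7,0],[0.3,-7,0]],"grip":[0,0,0,0,0,0,0,0,0,0]}' && python3 -m jog '{"delta_pos":[[0,0,0],[0,0,0],[0,0,0]],"rot":[[0.3,-7,0],[0,-2,0],[0,0,0]],"grip":[0,0,0]}'
```

```text
time_s: 36.08
tcp_pos: [0.4978, 0.2187, 0.1653]
ee_rot: [[0.758, -0.653, -0.0], [-0.653, -0.758, 0.0], [-0.0, -0.0, -1.0]]
wrist_force: [0.3, -0.2, -1.0]
gripper_width: 0.409
time_s: 36.92
tcp_pos: [0.5556, 0.3759, 0.1664]
ee_rot: [[0.924, 0.007, 0.383], [0.009, -1.0, -0.005], [0.383, 0.009, -0.924]]
wrist_force: [1.8, -2.2, 0.1]
gripper_width: 0.406
time_s: 37.17
tcp_pos: [0.5627, 0.3694, 0.1692]
ee_rot: [[0.883, -0.005, 0.47], [0.004, -1.0, -0.018], [0.47, 0.018, -0.883]]
wrist_force: [0.0, -1.5, -0.6]
gripper_width: 0.409
```

```bash
cat >> h.py <<'E'
from scipy.spatial.transform import Rotation as Rn
def todeck(xs,yo,zc,yaw=1.5,corner=(.569,.320,.020)):
    "delta to bring TCP over deck at xs up slope, yo along lip, zc above deck (m), tool normal to deck"
    cy=Rn.from_euler('z',yaw,degrees=True); D=(cy*Rn.from_euler('y',-35,degrees=True)).as_matrix() # x up slope, z normal
    P=np.array(corner)+D@[xs,yo,zc]; T=D@np.diag([1,-1,-1.])
    s=r.sense(); print('tcp',s['tcp_pos'],'target',P,'dpos mm',np.round((P-s['tcp_pos'])*1000,1),'rot',np.round((Rn.from_matrix(T)*Rn.from_matrix(s['ee_rot']).inv()).as_rotvec(degrees=True),1),'slope,normal dirs',D[:,0],D[:,2])
E
python3 -m jog '{"delta_pos":[[0,0,0]],"rot":[[0,0,0]],"grip":[0]}'; python3 -c "
from h import *
todeck(.034,.06,.030);todeck(.034,.06,.070)"
```

```text
time_s: 37.25
tcp_pos: [0.5641, 0.3706, 0.1704]
ee_rot: [[0.883, -0.007, 0.47], [0.001, -1.0, -0.016], [0.47, 0.015, -0.883]]
wrist_force: [0.8, -0.5, -0.3]
gripper_width: 0.409
tcp [0.5641 0.3706 0.1704] target [0.5781 0.3803 0.0641] dpos mm [  13.9    9.7 -106.3] rot [ 0.9 -7.   2. ] slope,normal dirs [0.8189 0.0214 0.5736] [-0.5734 -0.015   0.8192]
tcp [0.5641 0.3706 0.1704] target [0.5551 0.3797 0.0968] dpos mm [ -9.    9.1 -73.5] rot [ 0.9 -7.   2. ] slope,normal dirs [0.8189 0.0214 0.5736] [-0.5734 -0.015   0.8192]
```

```bash
python3 -m jog '{"delta_pos":[[-3,3,-18],[-3,3,-20],[-3,3,-20],[0,0,-15],[0,0,0],[0,0,0]],"rot":[[0.5,-3.5,1],[0.4,-3.5,1],[0,0,0],[0,0,0],[0,0,0],[0,0,0]],"grip":[0,0,0,0,0,0]}'; python3 -c "
from h import *
todeck(.034,.06,.030);s=cap('scene');save(s,'s8',(300,110,420,230),4.5)"
```

```text
time_s: 37.75
tcp_pos: [0.5698, 0.3751, 0.1249]
ee_rot: [[0.845, -0.002, 0.535], [0.006, -1.0, -0.013], [0.535, 0.014, -0.845]]
wrist_force: [0.7, -0.3, -0.5]
gripper_width: 0.41
tcp [0.5698 0.3751 0.1249] target [0.5781 0.3803 0.0641] dpos mm [  8.3   5.2 -60.8] rot [ 0.8 -2.7  1.6] slope,normal dirs [0.8189 0.0214 0.5736] [-0.5734 -0.015   0.8192]
```

View pics/s8.png

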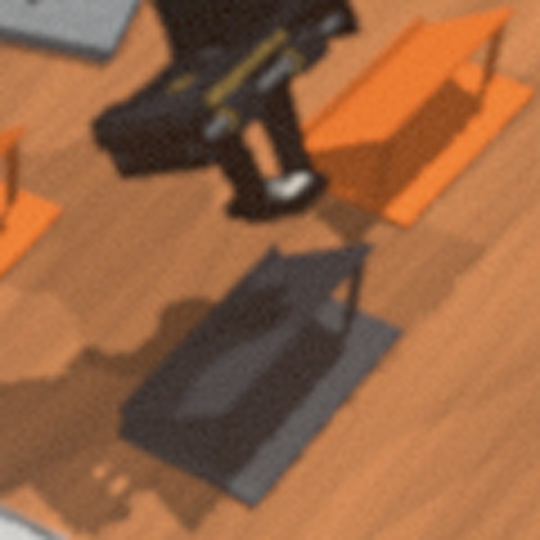

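The held drive at (285,195) shows its label on the gripper's side and hangs above the stand's +y end. Checking the joints and moving on.

```bash
python3 -m jog '{"delta_pos":[[-2,2,-10],[-2,2,-10],[0,0,0],[0,0,0]],"rot":[[0.4,-1.4,0.8],[0.4,-1.3,0.8],[0,0,0],[0,0,0]],"grip":[0,0,0,0]}'; python3 -c "
from h import *
todeck(.034,.06,.030);print(r.sense()['joints'])"
```

```text
time_s: 38.13
tcp_pos: [0.5667, 0.3788, 0.1081]
ee_rot: [[0.82, 0.022, 0.572], [0.018, -1.0, 0.012], [0.572, 0.001, -0.82]]
wrist_force: [0.8, -0.3, -0.7]
gripper_width: 0.41
tcp [0.5667 0.3788 0.1081] target [0.5781 0.3803 0.0641] dpos mm [ 11.3   1.4 -44.1] rot [ 0.1 -0.1  0.2] slope,normal dirs [0.8189 0.0214 0.5736] [-0.5734 -0.015   0.8192]
[ 37.9061  25.8979 -41.329  107.1185 -20.9818 -49.6303]
```

```bash
python3 -m jog '{"delta_pos":[[1,0.5,-10],[3,0.5,-10],[4,0.4,-10],[2,0,-5],[0,0,0],[0,0,0]],"rot":[[0,0,0],[0,0,0],[0,0,0],[0,0,0],[0,0,0],[0,0,0]],"grip":[0,0,0,0,0,0]}'; python3 -c "
from h import *
todeck(.034,.06,.030);print(r.sense()['joints'])"
```

```text
time_s: 38.63
tcp_pos: [0.576, 0.3819, 0.0736]
ee_rot: [[0.821, 0.023, 0.571], [0.02, -1.0, 0.011], [0.571, 0.002, -0.821]]
wrist_force: [0.1, -0.0, -1.2]
gripper_width: 0.408
tcp [0.576  0.3819 0.0736] target [0.5781 0.3803 0.0641] dpos mm [ 2.1 -1.7 -9.6] rot [ 0.1 -0.2  0.2] slope,normal dirs [0.8189 0.0214 0.5736] [-0.5734 -0.015   0.8192]
[ 34.8643  29.5743 -40.3062 117.3198 -20.9045 -57.4501]
```

Joint 4 is close to its limit, so I tilt a few degrees less. A 6° shortfall only lifts the drive's lower end about 6 mm, and it settles on release.

```bash
python3 -m jog '{"delta_pos":[[0,0,0],[0,0,0],[0,0,0]],"rot":[[0,3,0],[0,3.5,0],[0,0,0]],"grip":[0,0,0]}'; python3 -c "
from h import *
todeck(.034,.06,.032);print(r.sense()['joints'])"
```

```text
time_s: 38.88
tcp_pos: [0.5769, 0.3822, 0.0751]
ee_rot: [[0.871, 0.019, 0.491], [0.016, -1.0, 0.011], [0.491, -0.001, -0.871]]
wrist_force: [-0.2, 0.9, -0.5]
gripper_width: 0.412
tcp [0.5769 0.3822 0.0751] target [0.5769 0.3802 0.0657] dpos mm [ 0.  -2.  -9.4] rot [ 0.  -5.6  0.4] slope,normal dirs [0.8189 0.0214 0.5736] [-0.5734 -0.015   0.8192]
[ 38.8191  29.2661 -38.9921  97.3286 -17.5643 -41.697 ]
```

```bash
python3 -m jog '{"delta_pos":[[1,-1,-3],[1,-1,-3],[0,0,-2],[0,0,0],[0,0,0]],"rot":[[0,0,0],[0,0,0],[0,0,0],[0,0,0],[0,0,0]],"grip":[0,0,0,0,0]}'; python3 -c "
from h import *
todeck(.034,.06,.032);print(r.sense()['joints'])"
```

```text
time_s: 39.3
tcp_pos: [0.5784, 0.3805, 0.0667]
ee_rot: [[0.87, 0.025, 0.492], [0.022, -1.0, 0.012], [0.492, 0.001, -0.871]]
wrist_force: [-0.8, 1.3, 4.0]
gripper_width: 0.409
tcp [0.5784 0.3805 0.0667] target [0.5769 0.3802 0.0657] dpos mm [-1.5 -0.2 -1. ] rot [ 0.2 -5.5  0.1] slope,normal dirs [0.8189 0.0214 0.5736] [-0.5734 -0.015   0.8192]
[ 37.3131  29.9594 -39.1438 102.0303 -17.1859 -44.7849]
```

```bash
python3 -m jog '{"delta_pos":[[0,0,0],[0,0,0],[0,0,0],[-2,0,4],[-7,0,12],[-10,0,17],[-10,0,20],[0,0,30],[0,0,30]],"rot":[[0,0,0],[0,0,0],[0,0,0],[0,0,0],[0,0,0],[0,0,0],[0,4,0],[0,6,0],[0,6,0]],"grip":[44,48,50,50,50,50,50,50,50]}' && python3 -m jog '{"delta_pos":[[-5,-10,5],[-5,-30,0],[-5,-30,0],[-5,-30,0],[-5,-30,0],[-5,-30,0],[-5,-30,0]],"rot":[[0,5,0],[0,5,-3],[0,4,-6],[0,0,-7],[0,0,-7],[0,0,-7],[0,0,-7]],"grip":[52,52,52,52,52,52,52]}'; python3 -c "
from h import *
s=cap('scene');t=cap('top');
a=cv2.resize(t['frame'][170:235,165:255],None,fx=4.2,fy=4.2,interpolation=cv2.INTER_CUBIC)
b=cv2.resize(s['frame'][145:225,300:395],None,fx=4.2,fy=4.2,interpolation=cv2.INTER_CUBIC)
im=np.zeros((340,780,3),np.uint8); im[:a.shape[0],:a.shape[1]]=a; im[:b.shape[0],380:380+b.shape[1]]=b
cv2.imwrite('pics/st1.png',im[:,:,::-1]);print(r.sense()['joints']);catch()"
```

```text
time_s: 40.05
tcp_pos: [0.5823, 0.3715, 0.1373]
ee_rot: [[0.888, -0.002, 0.459], [0.011, -1.0, -0.024], [0.459, 0.026, -0.888]]
wrist_force: [2.5, -0.1, 1.1]
gripper_width: 0.497
time_s: 40.63
tcp_pos: [0.5571, 0.1904, 0.1432]
ee_rot: [[0.77, -0.597, 0.223], [-0.559, -0.801, -0.215], [0.307, 0.041, -0.951]]
wrist_force: [0.0, -0.1, -0.2]
gripper_width: 0.52
[ 41.6019  21.531  -28.4151  27.381  -42.1011  -8.7652]
top [418.2  50.7 138.8  11.3  92.2]
top [516.4 128.7  93.7  38.2 178.5]
top [563.9  57.1 142.1  83.5  91.8]
scene [570.8  52.7 119.3  92.6  92.3]
```

View pics/st1.png

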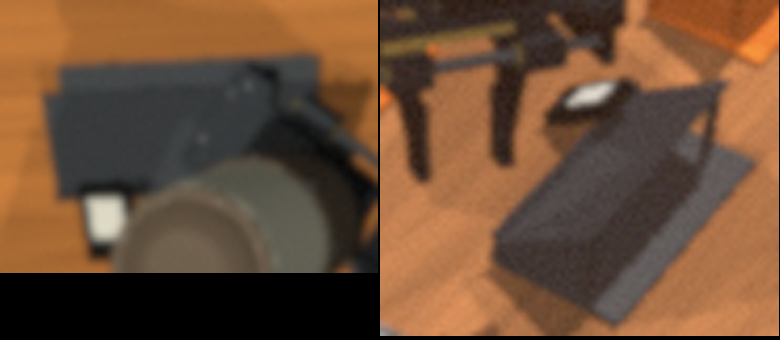

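The first drive went over the lip. It now lies label up on the surface in front of the stand, at (105,220) in the top half of the picture. The retreat was distorted because the wrist was near its limits, and it dragged the drive.

Fix: grip each drive with the tool tilted 15° about the jaw axis, so that the wrist needs only 20° at the stand.

```bash
cat >> h.py <<'E'
def togo(P,yaw,tilt):
    "tool x at yaw (deg), tool z tipped by tilt deg towards tool +x; prints what is left to go"
    T=(Rn.from_euler('z',yaw,degrees=True)*Rn.from_euler('y',-tilt,degrees=True)).as_matrix()@np.diag([1,-1,-1.])
    s=r.sense(); print('dpos',np.round((np.array(P)-s['tcp_pos'])*1000,1),'rot',np.round((Rn.from_matrix(T)*Rn.from_matrix(s['ee_rot']).inv()).as_rotvec(degrees=True),1),'F',s['wrist_force'],'w',round(s['gripper_width'],3),'j',np.round(s['joints'],0))
def labels(z=.026):
    for n,box in(('top',(165,175,325,270)),('scene',(225,130,400,262))):
        c=cap(n); x0,y0,x1,y1=box; s=4
        g=cv2.resize(c['frame'][y0:y1,x0:x1],None,fx=s,fy=s,interpolation=cv2.INTER_CUBIC)
        m=((g.min(2)>195)).astype(np.uint8)
        for k in cv2.findContours(m,cv2.RETR_EXTERNAL,cv2.CHAIN_APPROX_NONE)[0]:
            if not 500<cv2.contourArea(k)<3000: continue
            M=cv2.moments(k); u,v=x0+(M['m10']/M['m00']+.5)/s-.5,y0+(M['m01']/M['m00']+.5)/s-.5
            W=np.array([onz(c,x0+a/s,y0+b/s,z)[:2] for a,b in k[:,0]]); q=cv2.minAreaRect((W*1000).astype(np.float32))
            print(n,'px',round(u,1),round(v,1),'at',onz(c,u,v,z)[:2],'rect',np.round(q[1]),round(q[2],1))
E
python3 -m jog '{"delta_pos":[[-10,-25,5],[-10,-30,5],[-10,-30,5],[-10,-30,5],[-10,-30,5],[-10,-30,0],[0,-30,0],[0,-30,0]],"rot":[[0,0,0],[0,0,0],[0,0,0],[0,0,0],[0,0,0],[0,0,0],[0,0,0],[0,0,0]],"grip":[52,52,52,52,52,52,52,52]}'; python3 -c "
from h import *
labels();togo((.45,0,.15),-88,-15)"
```

```text
time_s: 41.5
tcp_pos: [0.4979, -0.0432, 0.1692]
ee_rot: [[0.775, -0.59, 0.227], [-0.552, -0.807, -0.212], [0.308, 0.039, -0.951]]
wrist_force: [0.5, 0.3, 0.7]
gripper_width: 0.521
top px 190.0 221.5 at [0.547  0.3801] rect [26. 20.] 6.6
top px 295.2 220.3 at [0.5421 0.0644] rect [30. 20.] 88.4
top px 297.2 208.5 at [0.5777 0.0574] rect [27. 17.] 88.4
scene px 363.0 255.8 at [0.7485 0.1233] rect [101.  30.] 37.2
scene px 293.2 240.0 at [0.5769 0.0575] rect [22. 33.] 0.2
scene px 283.7 232.4 at [0.5414 0.0627] rect [35. 24.] 89.7
dpos [-47.1  45.2 -18.6] rot [ 31.2  13.8 -50.6] F [-0.0563 -0.0362 -0.9391] w 0.518 j [ 21.   9. -43.  30. -34.   9.]
```

One catch-tray drive has been knocked aside: the labels are now at (542,64) and (577,57), so the two are touching. One composite look at the fallen drive and the tray.

```bash
python3 -c "
from h import *
s=cap('scene');t=cap('top')
def c(i,b,f): return cv2.resize(i['frame'][b[1]:b[3],b[0]:b[2]],None,fx=f,fy=f,interpolation=cv2.INTER_CUBIC)
im=np.zeros((600,790,3),np.uint8)
for x,y,p in((0,0,c(t,(168,180,228,240),5)),(310,0,c(s,(310,145,390,205),5)),(0,305,c(t,(265,190,325,249),5)),(310,305,c(s,(230,200,325,258),5))):
    im[y:y+p.shape[0],x:x+p.shape[1]]=p[:600-y,:790-x]
im=np.clip(im*1.4,0,255).astype(np.uint8)
cv2.imwrite('pics/q.png',im[:,:,::-1])"
```

```text
(no output)
```

View pics/q.png

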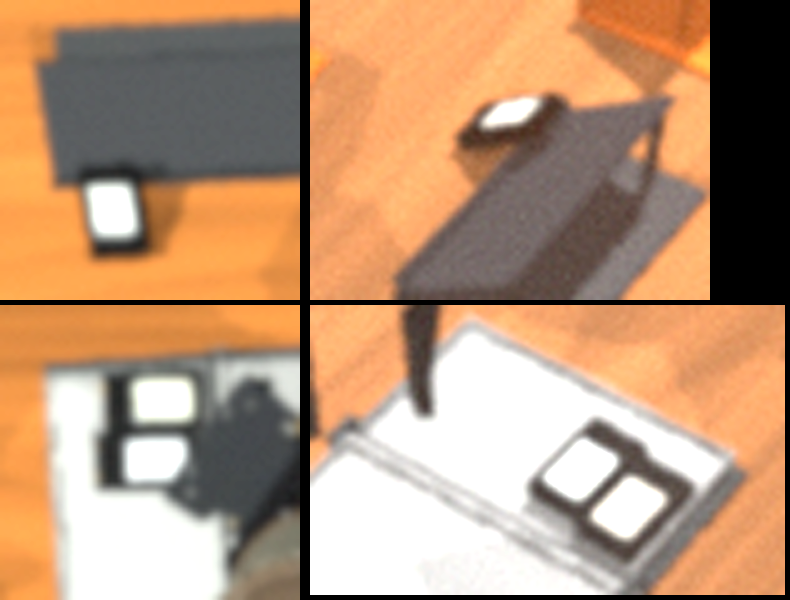

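```bash
python3 -c "
from h import *
s=cap('scene');t=cap('top')
for n,a,b in (('label',(190,221.5),(350.4,167.6)),('low',(192,230),(342.6,171.5)),('up',(190.2,214.4),(358,164.2))):
    print(n,*tri(t,a,s,b))
for z in(0,.012,.026,.04,.05): print(z,onz(t,190.2,214.4,z)[:2],onz(t,192,230,z)[:2],onz(t,190,221.5,z)[:2],'scene',onz(s,350.4,167.6,z)[:2])
# label corners in px
"
```

```text
label [0.5472 0.3796 0.0297] 0.0009266414785288672
low [0.5231 0.3789 0.0011] 0.00018869010001085402
up [0.5686 0.3759 0.0569] 0.007933947528760511
0 [0.5711 0.3841] [0.5231 0.3791] [0.5493 0.3849] scene [0.5321 0.4093]
0.012 [0.5699 0.3819] [0.5223 0.3769] [0.5483 0.3827] scene [0.5383 0.3975]
0.026 [0.5685 0.3792] [0.5214 0.3743] [0.5471 0.38  ] scene [0.5456 0.3836]
0.04 [0.5671 0.3766] [0.5205 0.3717] [0.5459 0.3774] scene [0.5528 0.3698]
0.05 [0.5661 0.3747] [0.5198 0.3699] [0.5451 0.3755] scene [0.558  0.3599]
```

The fallen drive leans against the lip: label centre (547,380,30), lower end on the surface, about 36° steep and label outward. A tool tilt of 20° at yaw 6° fits it.

```bash
python3 -m jog '{"delta_pos":[[2,30,0],[2,35,0],[2,35,0],[2,35,0],[2,35,0],[2,35,0],[2,35,0],[2,35,0],[2,35,0],[2,35,0]],"rot":[[0,0,5],[0,0,5],[0,0,5],[0,0,5],[0,0,5],[0,0,4],[0,0,4],[0,0,4],[0,0,4],[0,0,0]],"grip":[60,60,60,60,60,60,60,60,60,60]}'; python3 -c "
from h import *
togo((.52,.379,.11),6,20)"
```

```text
time_s: 42.63
tcp_pos: [0.5171, 0.3052, 0.1687]
ee_rot: [[0.947, 0.086, 0.309], [0.093, -0.996, -0.011], [0.307, 0.039, -0.951]]
wrist_force: [1.9, -1.1, -0.2]
gripper_width: 0.601
dpos [  2.9  73.8 -58.7] rot [ 2.4 -1.9  1.1] F [ 1.9199 -1.0581 -0.2051] w 0.601 j [ 51.  18. -30.  26. -35.  23.]
```

```bash
python3 -m jog '{"delta_pos":[[1,25,0],[1,25,-5],[1,24,-14],[0,0,-20],[0,0,-20],[0,0,0],[0,0,0],[0,0,0]],"rot":[[1.2,-1,0.5],[1.2,-1,0.5],[0,0,0],[0,0,0],[0,0,0],[0,0,0],[0,0,0],[0,0,0]],"grip":[60,60,60,60,60,60,60,60]}'; python3 -c "
from h import *
togo((.538,.379,.0457),6,20)"
```

```text
time_s: 43.3
tcp_pos: [0.5212, 0.3774, 0.1108]
ee_rot: [[0.934, 0.099, 0.343], [0.093, -0.995, 0.035], [0.345, -0.001, -0.939]]
wrist_force: [-0.5, 0.0, 0.1]
gripper_width: 0.6
dpos [ 16.8   1.6 -65.1] rot [-0.   0.2  0.3] F [-0.4986  0.0103  0.057 ] w 0.6 j [ 54.  25. -33.  39. -24.   7.]
```

```bash
python3 -m jog '{"delta_pos":[[4,0.5,-16],[5,0.5,-16],[4,0.5,-15],[2,0,-10],[2,0,-6],[0,0,-2],[0,0,0],[0,0,0]],"rot":[[0,0,0],[0,0,0],[0,0,0],[0,0,0],[0,0,0],[0,0,0],[0,0,0],[0,0,0]],"grip":[60,60,60,60,60,60,60,60]}'; python3 -c "
from h import *
togo((.538,.379,.0457),6,20)"
```

```text
time_s: 43.97
tcp_pos: [0.539, 0.3784, 0.0465]
ee_rot: [[0.934, 0.097, 0.345], [0.091, -0.995, 0.035], [0.346, -0.001, -0.938]]
wrist_force: [0.3, 0.8, 0.3]
gripper_width: 0.601
dpos [-1.   0.6 -0.8] rot [-0.1  0.3  0.4] F [0.3296 0.7605 0.2928] w 0.601 j [ 46.  30. -39.  67. -14. -15.]
```

```bash
python3 -m jog '{"delta_pos":[[0,0,0],[0,0,0],[0,0,0],[0,0,0],[0,0,0]],"rot":[[0,0,0],[0,0,0],[0,0,0],[0,0,0],[0,0,0]],"grip":[0,0,0,0,0]}' && python3 -m jog '{"delta_pos":[[-1,0,4],[-3,0,8],[-3,0,10],[-3,0,10],[-3,0,10],[0,0,10],[0,0,0],[0,0,0]],"rot":[[0,0,0],[0,0,0],[0,0,0],[0,0,0],[0,0,0],[0,0,0],[0,0,0],[0,0,0]],"grip":[0,0,0,0,0,0,0,0]}'; python3 -c "
from h import *
togo((.5905,.380,.0727),1.5,20)"
```

```text
time_s: 44.38
tcp_pos: [0.538, 0.3782, 0.0454]
ee_rot: [[0.934, 0.098, 0.343], [0.092, -0.995, 0.034], [0.345, -0.0, -0.939]]
wrist_force: [-2.1, -0.2, 2.2]
gripper_width: 0.412
time_s: 45.05
tcp_pos: [0.5249, 0.3782, 0.097]
ee_rot: [[0.934, 0.098, 0.343], [0.092, -0.995, 0.034], [0.345, -0.0, -0.939]]
wrist_force: [-0.2, 0.2, -1.7]
gripper_width: 0.411
dpos [ 65.6   1.8 -24.3] rot [-0.   0.2 -4.1] F [-0.2155  0.2337 -1.6771] w 0.411 j [ 53.  26. -34.  42. -22.   4.]
```

```bash
python3 -m jog '{"delta_pos":[[3,0,8],[8,0.5,8],[10,0.5,8],[10,0.5,3],[8,0.5,0],[0,0,0],[0,0,0],[0,0,0]],"rot":[[0,0,-1],[0,0,-1],[0,0,-1],[0,0,-1],[0,0,0],[0,0,0],[0,0,0],[0,0,0]],"grip":[0,0,0,0,0,0,0,0]}'; python3 -c "
from h import *
togo((.5834,.380,.0734),1.5,20)
t=cap('top');s=cap('scene')
for n,c,b in(('t',t,(170,185,235,235)),('s',s,(330,120,390,190))):
    f=cv2.resize(c['frame'][b[1]:b[3],b[0]:b[2]],None,fx=4,fy=4); m=(f.min(2)>170).astype(np.uint8)
    for k in cv2.findContours(m,0,1)[0]:
        if cv2.contourArea(k)>60:
            print(n,cv2.contourArea(k),np.array(cv2.minAreaRect(k)[0])/4+b[:2],cv2.minAreaRect(k)[1:])"
```

```text
time_s: 45.72
tcp_pos: [0.5634, 0.3786, 0.1225]
ee_rot: [[0.939, 0.028, 0.342], [0.027, -1.0, 0.007], [0.342, 0.002, -0.94]]
wrist_force: [0.2, 0.4, -0.9]
gripper_width: 0.414
dpos [ 20.    1.4 -49.1] rot [ 0.1  0.  -0.1] F [ 0.2355  0.3819 -0.9244] w 0.414 j [ 52.  27. -25.  33. -29.  12.]
```

```bash
python3 -m jog '{"delta_pos":[[4,0.4,-10],[5,0.4,-12],[5,0.4,-12],[4,0.2,-9],[0,0,0],[0,0,0]],"rot":[[0,0,0],[0,0,0],[0,0,0],[0,0,0],[0,0,0],[0,0,0]],"grip":[0,0,0,0,0,0]}' ; python3 -m jog '{"delta_pos":[[1,0,-2],[0.5,0,-2],[0,0,0],[0,0,0]],"rot":[[0,0,0],[0,0,0],[0,0,0],[0,0,0]],"grip":[0,0,0,0]}';python3 -c "
from h import *
togo((.5834,.380,.0734),1.5,20)"
```

```text
time_s: 46.32
tcp_pos: [0.5817, 0.3804, 0.0795]
ee_rot: [[0.939, 0.028, 0.342], [0.027, -1.0, 0.007], [0.343, 0.002, -0.939]]
wrist_force: [-0.5, 0.3, -0.5]
gripper_width: 0.414
time_s: 46.65
tcp_pos: [0.5835, 0.3812, 0.0772]
ee_rot: [[0.938, 0.028, 0.344], [0.026, -1.0, 0.01], [0.344, 0.0, -0.939]]
wrist_force: [-0.2, -0.4, -0.3]
gripper_width: 0.415
dpos [-0.1 -1.2 -3.8] rot [ 0.   0.1 -0.1] F [-0.238  -0.3533 -0.3491] w 0.415 j [ 49.  31. -27.  40. -23.   6.]
```

```bash
python3 -m jog '{"delta_pos":[[0,-1,-2],[0,0,-2],[0,0,0],[0,0,0]],"rot":[[0,0,0],[0,0,0],[0,0,0],[0,0,0]],"grip":[0,0,0,0]}'; python3 -m jog '{"delta_pos":[[0,0,-2],[0,0,0],[0,0,0]],"rot":[[0,0,0],[0,0,0],[0,0,0]],"grip":[0,0,0]}'
```

```text
time_s: 46.98
tcp_pos: [0.5834, 0.3799, 0.0726]
ee_rot: [[0.939, 0.028, 0.344], [0.026, -1.0, 0.009], [0.344, 0.001, -0.939]]
wrist_force: [-0.0, 0.5, -0.2]
gripper_width: 0.415
time_s: 47.23
tcp_pos: [0.5834, 0.38, 0.0706]
ee_rot: [[0.939, 0.028, 0.344], [0.026, -1.0, 0.009], [0.344, 0.001, -0.939]]
wrist_force: [0.0, 0.1, -1.0]
gripper_width: 0.413
```

```bash
python3 -m jog '{"delta_pos":[[0,0,-1.5],[0,0,0],[0,0,0]],"rot":[[0,0,0],[0,0,0],[0,0,0]],"grip":[0,0,0]}'; python3 -m jog '{"delta_pos":[[0,0,-1.5],[0,0,0],[0,0,0]],"rot":[[0,0,0],[0,0,0],[0,0,0]],"grip":[0,0,0]}'; python3 -m jog '{"delta_pos":[[0,0,-1.5],[0,0,0],[0,0,0]],"rot":[[0,0,0],[0,0,0],[0,0,0]],"grip":[0,0,0]}'
```

```text
time_s: 47.48
tcp_pos: [0.5835, 0.38, 0.0691]
ee_rot: [[0.939, 0.028, 0.344], [0.026, -1.0, 0.009], [0.344, 0.001, -0.939]]
wrist_force: [-0.6, -0.8, -0.6]
gripper_width: 0.414
time_s: 47.73
tcp_pos: [0.5835, 0.3803, 0.0681]
ee_rot: [[0.938, 0.028, 0.344], [0.026, -1.0, 0.01], [0.344, -0.0, -0.939]]
wrist_force: [-1.2, 0.8, 1.2]
gripper_width: 0.411
time_s: 47.98
tcp_pos: [0.5838, 0.3805, 0.0677]
ee_rot: [[0.938, 0.028, 0.345], [0.026, -1.0, 0.01], [0.346, -0.001, -0.938]]
wrist_force: [-2.6, -1.3, 5.8]
gripper_width: 0.413
```

```bash
python3 -m jog '{"delta_pos":[[0,0,1],[0,0,0],[0,0,0],[0,0,0],[0,0,0],[-1,0,3],[-2,0,6],[-4,0,10],[-5,0,14],[-6,0,16]],"rot":[[0,0,0],[0,0,0],[0,0,0],[0,0,0],[0,0,0],[0,0,0],[0,0,0],[0,0,0],[0,0,0],[0,0,0]],"grip":[0,45,50,55,55,55,55,55,55,55]}'; python3 -m jog '{"delta_pos":[[-5,0,15],[-5,0,15],[0,-20,0],[0,-35,0],[0,-40,0],[0,-40,0],[-5,-40,0],[-5,-40,0],[-5,-40,0],[-5,-40,0]],"rot":[[0,0,0],[0,0,0],[0,0,-3],[0,0,-3],[0,0,-3],[0,0,-3],[0,0,-3],[0,0,-3],[0,0,0],[0,0,0]],"grip":[55,55,55,55,55,55,55,55,55,55]}'; python3 -c "
from h import *
labels(.05);print(r.sense()['tcp_pos'])
t=cap('top');s=cap('scene');save(s,'p1',(300,130,420,230),5)
np.save('t.npy',t['frame'])"
```

```text
time_s: 48.82
tcp_pos: [0.565, 0.3797, 0.1164]
ee_rot: [[0.939, 0.027, 0.343], [0.026, -1.0, 0.008], [0.343, 0.001, -0.939]]
wrist_force: [0.1, -0.4, -0.1]
gripper_width: 0.547
time_s: 49.65
tcp_pos: [0.535, 0.0837, 0.147]
ee_rot: [[0.901, -0.282, 0.331], [-0.264, -0.96, -0.097], [0.345, -0.0, -0.939]]
wrist_force: [0.9, -0.1, 0.5]
gripper_width: 0.547
top px 188.0 206.5 at [0.5896 0.3809] rect [26. 21.] 3.7
scene px 363.1 255.8 at [0.7559 0.1061] rect [99. 29.] 37.2
scene px 253.2 244.6 at [ 0.5172 -0.0307] rect [31. 33.] 87.8
scene px 295.6 238.3 at [0.59   0.0501] rect [17. 21.] 88.9
[0.5328 0.0795 0.1461]
```

The drive lies on the deck at the lip, with its label at (590,381) against about (588,380) expected. Next the two touching drives: I grip the nearer one lengthwise and move it aside.

```bash
python3 -c "
from h import *
togo((.540,.0665,.12),2,0)"; python3 -m jog '{"delta_pos":[[2,-3,-5],[2,-3,-5],[2,-3,-5],[1,-3,-5],[0,-1,-5],[0,0,0]],"rot":[[0,5,4],[0,5,4],[0,5,4],[0,4,4],[0,0,2],[0,0,0]],"grip":[85,85,85,85,85,85]}'; python3 -c "
from h import *
togo((.540,.0665,.0455),2,0)"
```

```text
dpos [  4.4 -17.7 -27.2] rot [ 2.5 20.1 18.3] F [-0.3025  0.5033 -0.7487] w 0.555 j [ 30.  13. -44.  39. -23.   9.]
time_s: 50.35
tcp_pos: [0.5451, 0.0709, 0.1278]
ee_rot: [[0.992, -0.043, 0.121], [-0.036, -0.997, -0.064], [0.123, 0.059, -0.991]]
wrist_force: [-0.6, 0.5, -0.1]
gripper_width: 0.832
dpos [ -5.1  -4.4 -82.3] rot [3.4 7.1 4.3] F [-0.6134  0.46   -0.0851] w 0.832 j [ 28.  19. -28.  10. -39.  52.]
```

```bash
python3 -m jog '{"delta_pos":[[-2,-2,-15],[-2,-2,-15],[0,0,-15],[0,0,-10],[0,0,0],[0,0,0]],"rot":[[1.7,3.5,2.1],[1.7,3.5,2.1],[0,0,0],[0,0,0],[0,0,0],[0,0,0]],"grip":[85,85,85,85,85,85]}'; python3 -c "
from h import *
togo((.540,.0665,.0455),2,0)"
```

```text
time_s: 50.85
tcp_pos: [0.5393, 0.0657, 0.073]
ee_rot: [[0.999, 0.033, -0.0], [0.033, -0.999, -0.002], [-0.0, 0.002, -1.0]]
wrist_force: [-0.7, -0.1, -0.4]
gripper_width: 0.851
dpos [  0.7   0.8 -27.5] rot [ 0.1 -0.   0.1] F [-0.697  -0.0799 -0.4345] w 0.851 j [ 24.  25. -24.   0. -41.  68.]
```

```bash
python3 -m jog '{"delta_pos":[[0,0,-14],[0,0,-9],[0,0,-4],[0,0,0],[0,0,0]],"rot":[[0,0,0],[0,0,0],[0,0,0],[0,0,0],[0,0,0]],"grip":[85,85,85,85,85]}' && python3 -m jog '{"delta_pos":[[0,0,0],[0,0,0],[0,0,0],[0,0,0],[0,0,0]],"rot":[[0,0,0],[0,0,0],[0,0,0],[0,0,0],[0,0,0]],"grip":[0,0,0,0,0]}'
```

```text
time_s: 51.27
tcp_pos: [0.54, 0.0654, 0.0466]
ee_rot: [[0.999, 0.033, 0.002], [0.033, -0.999, -0.001], [0.001, 0.001, -1.0]]
wrist_force: [0.2, 1.5, 0.0]
gripper_width: 0.851
time_s: 51.68
tcp_pos: [0.5403, 0.0654, 0.0468]
ee_rot: [[0.999, 0.032, 0.002], [0.032, -0.999, -0.001], [0.002, 0.001, -1.0]]
wrist_force: [-1.7, 0.1, 3.1]
gripper_width: 0.679
```

```bash
python3 -m jog '{"delta_pos":[[0,0,3],[0,0,5],[-8,0,2],[-14,0,0],[-16,0,0],[-16,0,0],[-12,0,0],[-4,0,-3],[0,0,-4],[0,0,-3]],"rot":[[0,0,0],[0,0,0],[0,0,0],[0,0,0],[0,0,0],[0,0,0],[0,0,0],[0,0,0],[0,0,0],[0,0,0]],"grip":[0,0,0,0,0,0,0,0,0,0]}' && python3 -m jog '{"delta_pos":[[0,0,0],[0,0,0],[0,0,0],[0,0,10],[0,0,20],[0,-20,30],[0,-30,25],[0,-40,0],[0,-40,0],[0,-40,0]],"rot":[[0,0,0],[0,0,0],[0,0,0],[0,0,0],[0,0,-4],[0,0,-7],[0,0,-7],[0,0,-7],[0,0,-7],[0,0,-7]],"grip":[0,85,85,85,85,85,70,55,55,55]}';python3 -c "
from h import *
labels();catch();togo((.450,0.05,.12),-88,-15)"
```

```text
time_s: 52.52
tcp_pos: [0.4703, 0.0654, 0.0465]
ee_rot: [[0.999, 0.033, 0.002], [0.033, -0.999, -0.001], [0.002, 0.001, -1.0]]
wrist_force: [-8.6, 1.5, 28.9]
gripper_width: 0.685
time_s: 53.35
tcp_pos: [0.4706, -0.1062, 0.132]
ee_rot: [[0.794, -0.608, 0.003], [-0.608, -0.794, -0.001], [0.003, -0.0, -1.0]]
wrist_force: [1.6, -0.1, -0.3]
gripper_width: 0.629
top px 290.9 252.5 at [0.4462 0.0803] rect [32. 33.] 4.1
top px 297.1 208.5 at [0.5777 0.0574] rect [29. 19.] 88.4
top px 188.0 206.5 at [0.5925 0.3855] rect [21. 25.] 89.5
scene px 363.1 255.8 at [0.7486 0.1233] rect [101.  30.] 37.2
scene px 293.3 240.1 at [0.5772 0.0575] rect [24. 34.] 0.2
scene px 262.4 221.3 at [0.4721 0.059 ] rect [24. 35.] 2.0
top [452.8 105.2  85.6  12.6   5.2]
top [581.7  60.4  65.3  40.5  90.3]
scene [610.5  62.3  95.2  10.   92.3]
scene [581.   57.7  63.7  36.5  90.2]
scene [435.8  59.7 122.2 117.2  37.2]
dpos [-20.1 156.  -11. ] rot [ 13.9   7.1 -50.4] F [ 0.2171 -0.6022 -0.9156] w 0.564 j [  7.  15. -29.   0. -46.  46.]
```

```bash
python3 -c "
from h import *
togo((.579,.0528,.10),-89,-15)"; python3 -m jog '{"delta_pos":[[12,15,2],[14,18,2],[14,20,2],[14,20,2],[14,20,0],[14,20,0],[14,20,0],[10,20,-10],[0,5,-15],[0,0,-10]],"rot":[[0.5,0,-6.5],[1.5,0.8,-6.5],[2,1,-6.5],[2,1,-6.5],[2,1,-6.5],[2,1,-6.5],[2,1,-6.5],[2,1,-6],[0,0,0],[0,0,0]],"grip":[52,52,52,52,52,52,52,52,52,52]}';python3 -c "
from h import *
togo((.579,.0528,.10),-89,-15)"
```

```text
dpos [108.9 158.8 -31. ] rot [ 13.9   7.  -51.4] F [ 0.2171 -0.6022 -0.9156] w 0.564 j [  7.  15. -29.   0. -46.  46.]
time_s: 54.38
tcp_pos: [0.576, 0.056, 0.1029]
ee_rot: [[0.02, -1.0, -0.019], [-0.966, -0.024, 0.258], [-0.259, 0.013, -0.966]]
wrist_force: [0.1, -0.3, -0.8]
gripper_width: 0.516
dpos [ 3.  -3.2 -2.9] rot [ 0.  -0.7 -0.4] F [ 0.063  -0.2552 -0.779 ] w 0.516 j [ 13.  27. -10. -19. -53.  -1.]
```

```bash
python3 -m jog '{"delta_pos":[[2,-2,-15],[1,-1,-15],[0,0,-12],[0,0,-6],[0,0,0],[0,0,0]],"rot":[[0,-0.7,-0.4],[0,0,0],[0,0,0],[0,0,0],[0,0,0],[0,0,0]],"grip":[52,52,52,52,52,52]}';python3 -c "
from h import *
togo((.579,.0528,.046),-89,-15)"
```

```text
time_s: 54.88
tcp_pos: [0.579, 0.0504, 0.0563]
ee_rot: [[0.013, -1.0, -0.004], [-0.966, -0.014, 0.258], [-0.258, 0.0, -0.966]]
wrist_force: [-0.2, -0.4, 0.1]
gripper_width: 0.52
dpos [ -0.    2.4 -10.3] rot [ 0.1 -0.   0.2] F [-0.2082 -0.3856  0.0972] w 0.52 j [ 13.  30. -12. -20. -47.   2.]
```

```bash
python3 -m jog '{"delta_pos":[[0,2,-5],[0,0,-3],[0,0,-2],[0,0,0],[0,0,0]],"rot":[[0,0,0],[0,0,0],[0,0,0],[0,0,0],[0,0,0]],"grip":[52,52,52,52,52]}' && python3 -m jog '{"delta_pos":[[0,0,0],[0,0,0],[0,0,0],[0,0,0],[0,0,0]],"rot":[[0,0,0],[0,0,0],[0,0,0],[0,0,0],[0,0,0]],"grip":[0,0,0,0,0]}'; python3 -m jog '{"delta_pos":[[0,0,4],[0,0,12],[0,0,20],[0,0,30],[0,0,30],[0,0,0]],"rot":[[0,0,0],[0,0,0],[0,0,0],[0,0,0],[0,0,0],[0,0,0]],"grip":[0,0,0,0,0,0]}'; python3 -c "
from h import *
togo((.56,.320,.14),1.5,20)"
```

```text
time_s: 55.3
tcp_pos: [0.579, 0.0522, 0.0464]
ee_rot: [[0.013, -1.0, -0.003], [-0.966, -0.013, 0.258], [-0.258, -0.0, -0.966]]
wrist_force: [-0.2, -0.2, -0.1]
gripper_width: 0.52
time_s: 55.72
tcp_pos: [0.5782, 0.0522, 0.0464]
ee_rot: [[0.013, -1.0, -0.005], [-0.966, -0.013, 0.258], [-0.258, 0.001, -0.966]]
wrist_force: [-3.5, 0.6, 3.2]
gripper_width: 0.403
time_s: 56.22
tcp_pos: [0.5836, 0.0525, 0.1503]
ee_rot: [[0.018, -1.0, 0.012], [-0.966, -0.014, 0.259], [-0.259, -0.016, -0.966]]
wrist_force: [1.7, -0.0, 0.3]
gripper_width: 0.405
dpos [-23.6 267.5 -10.3] rot [-27.6 -27.3  87.3] F [ 1.7266 -0.0353  0.2908] w 0.405 j [ 13.  23.  -8. -17. -56.  -3.]
```

```bash
python3 -m jog '{"delta_pos":[[-2,10,2],[-2,20,2],[-2,20,0],[-2,20,0],[-2,20,0],[-2,20,0],[-2,20,0],[-2,20,0],[-2,20,0],[-2,20,0]],"rot":[[-1.97,-1.95,6.24],[-1.97,-1.95,6.24],[-1.97,-1.95,6.24],[-1.97,-1.95,6.24],[-1.97,-1.95,6.24],[-1.97,-1.95,6.24],[-1.97,-1.95,6.24],[-1.97,-1.95,6.24],[-1.97,-1.95,6.24],[-1.97,-1.95,6.24]],"grip":[0,0,0,0,0,0,0,0,0,0]}';python3 -m jog '{"delta_pos":[[-2,20,0],[-2,20,0],[0,20,0],[0,17,0],[0,0,0],[0,0,0]],"rot":[[-1.97,-1.95,6.24],[-1.97,-1.95,6.24],[-1.97,-1.95,6.24],[-1.97,-1.95,6.24],[0,0,0],[0,0,0]],"grip":[0,0,0,0,0,0]}'; python3 -c "
from h import *
togo((.567,.320,.128),1.5,20)"
```

```text
time_s: 57.05
tcp_pos: [0.5594, 0.2443, 0.1477]
ee_rot: [[0.888, -0.406, 0.214], [-0.417, -0.909, 0.008], [0.191, -0.096, -0.977]]
wrist_force: [0.1, 0.5, -0.9]
gripper_width: 0.404
time_s: 57.55
tcp_pos: [0.5546, 0.3198, 0.1467]
ee_rot: [[0.939, 0.017, 0.343], [0.02, -1.0, -0.005], [0.343, 0.012, -0.939]]
wrist_force: [0.5, -0.5, -0.5]
gripper_width: 0.403
dpos [ 12.4   0.2 -18.7] rot [0.7 0.1 0.5] F [ 0.5083 -0.452  -0.5275] w 0.403 j [ 49.  22. -29.  32. -30.  15.]
```

```bash
python3 -m jog '{"delta_pos":[[6,0,-4],[6,0,-8],[6,0,-12],[6,0,-14],[5,0,-14],[4,0,-10],[0,0,-2],[0,0,0],[0,0,0]],"rot":[[0.7,0,0.5],[0,0,0],[0,0,0],[0,0,0],[0,0,0],[0,0,0],[0,0,0],[0,0,0],[0,0,0]],"grip":[0,0,0,0,0,0,0,0,0]}'; python3 -c "
from h import *
togo((.5886,.320,.0778),1.5,20)"
```

```text
time_s: 58.3
tcp_pos: [0.5886, 0.3188, 0.0824]
ee_rot: [[0.939, 0.024, 0.343], [0.023, -1.0, 0.008], [0.343, -0.0, -0.939]]
wrist_force: [-0.6, -0.4, -1.8]
gripper_width: 0.403
dpos [ 0.   1.2 -4.6] rot [-0.   0.1  0.1] F [-0.5616 -0.4313 -1.785 ] w 0.403 j [ 44.  28. -32.  43. -20.   8.]
```

```bash
python3 -m jog '{"delta_pos":[[0,0.5,-2.5],[0,0.5,-2.5],[0,0,0],[0,0,0]],"rot":[[0,0,0],[0,0,0],[0,0,0],[0,0,0]],"grip":[0,0,0,0]}';python3 -m jog '{"delta_pos":[[0,0,-2],[0,0,0],[0,0,0]],"rot":[[0,0,0],[0,0,0],[0,0,0]],"grip":[0,0,0]}';python3 -m jog '{"delta_pos":[[0,0,-1.5],[0,0,0],[0,0,0]],"rot":[[0,0,0],[0,0,0],[0,0,0]],"grip":[0,0,0]}'
```

```text
time_s: 58.63
tcp_pos: [0.5879, 0.3203, 0.0775]
ee_rot: [[0.939, 0.026, 0.343], [0.024, -1.0, 0.009], [0.343, 0.0, -0.939]]
wrist_force: [0.4, 0.2, -1.5]
gripper_width: 0.409
time_s: 58.88
tcp_pos: [0.5881, 0.3208, 0.076]
ee_rot: [[0.939, 0.026, 0.344], [0.024, -1.0, 0.01], [0.344, -0.001, -0.939]]
wrist_force: [-1.2, 1.1, 2.8]
gripper_width: 0.407
time_s: 59.13
tcp_pos: [0.5883, 0.3209, 0.0758]
ee_rot: [[0.938, 0.026, 0.345], [0.025, -1.0, 0.01], [0.345, -0.001, -0.939]]
wrist_force: [-5.8, -1.8, 9.2]
gripper_width: 0.408
```

```bash
python3 -m jog '{"delta_pos":[[0,0,1.5],[0,0,0],[0,0,0],[0,0,0],[0,0,0],[-1,0,3],[-2,0,6],[-4,0,10],[-5,0,14],[-6,0,16]],"rot":[[0,0,0],[0,0,0],[0,0,0],[0,0,0],[0,0,0],[0,0,0],[0,0,0],[0,0,0],[0,0,0],[0,0,0]],"grip":[0,45,50,55,55,55,55,55,55,55]}'; python3 -m jog '{"delta_pos":[[-5,0,15],[-5,0,15],[-10,-20,0],[-10,-35,0],[-10,-40,0],[-10,-40,0],[-10,-40,0],[-5,-40,0],[-5,-40,0],[-5,-40,0]],"rot":[[0,0,0],[0,0,0],[0,0,-3],[0,0,-3],[0,0,-3],[0,0,-3],[0,0,-3],[0,0,-3],[0,0,0],[0,0,0]],"grip":[52,52,52,52,52,52,52,52,52,52]}'; python3 -m jog '{"delta_pos":[[0,-40,0],[0,-40,0],[0,-40,0]],"rot":[[0,0,0],[0,0,0],[0,0,0]],"grip":[52,52,52]}'; python3 -c "
from h import *
labels(.05);print();labels();catch();togo((.46,.05,.10),-88,-15)"
```

```text
time_s: 59.97
tcp_pos: [0.5694, 0.3198, 0.1239]
ee_rot: [[0.94, 0.025, 0.341], [0.024, -1.0, 0.007], [0.341, 0.001, -0.94]]
wrist_force: [0.5, -0.0, 0.4]
gripper_width: 0.548
time_s: 60.8
tcp_pos: [0.4942, 0.0237, 0.1546]
ee_rot: [[0.901, -0.284, 0.329], [-0.266, -0.959, -0.097], [0.343, 0.0, -0.939]]
wrist_force: [1.0, -0.7, 0.1]
gripper_width: 0.521
time_s: 61.05
tcp_pos: [0.494, -0.0967, 0.1546]
ee_rot: [[0.901, -0.284, 0.329], [-0.267, -0.959, -0.098], [0.343, 0.0, -0.939]]
wrist_force: [1.1, -1.0, -0.5]
gripper_width: 0.52
top px 297.6 243.6 at [0.4714 0.0605] rect [29. 20.] 88.4
top px 188.0 206.5 at [0.5896 0.3809] rect [21. 25.] 89.5
top px 208.8 205.6 at [0.5907 0.3195] rect [21. 25.] 89.3
scene px 363.1 255.8 at [0.7561 0.1061] rect [99. 29.] 37.2
scene px 272.7 234.6 at [0.5359 0.0243] rect [51. 51.] 86.4
scene px 262.4 221.3 at [0.4863 0.0434] rect [23. 34.] 1.4

top px 297.6 243.6 at [0.4722 0.0594] rect [30. 20.] 88.4
top px 188.0 206.5 at [0.5925 0.3855] rect [21. 26.] 89.5
top px 208.8 205.6 at [0.5936 0.323 ] rect [27. 21.] 4.7
scene px 363.2 255.8 at [0.7488 0.1234] rect [101.  30.] 37.2
scene px 273.1 234.6 at [0.5239 0.0401] rect [55. 53.] 0.2
scene px 262.4 221.3 at [0.472 0.059] rect [24. 35.] 2.0
top [472.5  85.8  32.1  15.7 178.3]
scene [611.   46.3  62.6   9.3  92.4]
scene [476.1  59.9  63.2  39.6  91.2]
scene [409.3  34.7 124.9  49.9 127.2]
dpos [-35.1 144.2 -54.4] rot [ 29.6  22.9 -69.2] F [0.1029 0.7678 0.2754] w 0.525 j [ 11.   8. -47.  28. -19.  37.]
```

```bash
python3 -m jog '{"delta_pos":[[-2,10,0],[-2,13,0],[-2,13,0],[-2,13,0],[-2,13,0],[-2,13,0],[-2,13,0],[-2,13,0],[-2,13,-5],[-2,13,-10]],"rot":[[2.47,1.9,-5.77],[2.47,1.9,-5.77],[2.47,1.9,-5.77],[2.47,1.9,-5.77],[2.47,1.9,-5.77],[2.47,1.9,-5.77],[2.47,1.9,-5.77],[2.47,1.9,-5.77],[2.47,1.9,-5.77],[2.47,1.9,-5.77]],"grip":[52,52,52,52,52,52,52,52,52,52]}';python3 -m jog '{"delta_pos":[[-1,13,-15],[0,9,-15],[0,0,-5],[0,0,0],[0,0,0]],"rot":[[2.47,1.9,-5.77],[2.47,1.9,-5.77],[0,0,0],[0,0,0],[0,0,0]],"grip":[52,52,52,52,52]}';python3 -c "
from h import *
togo((.4735,.0555,.10),-88,-15)"
```

```text
time_s: 62.18
tcp_pos: [0.4758, 0.0348, 0.1402]
ee_rot: [[0.239, -0.971, 0.015], [-0.956, -0.233, 0.178], [-0.169, -0.056, -0.984]]
wrist_force: [-0.8, -0.2, -0.3]
gripper_width: 0.52
time_s: 62.6
tcp_pos: [0.4739, 0.0546, 0.1044]
ee_rot: [[0.035, -0.999, -0.008], [-0.966, -0.036, 0.257], [-0.258, -0.001, -0.966]]
wrist_force: [0.8, 0.8, -0.4]
gripper_width: 0.518
dpos [-0.4  0.9 -4.4] rot [ 0.1  0.1 -0.1] F [ 0.7864  0.8003 -0.3523] w 0.518 j [ 16.  18. -24. -20. -46.  -0.]
```

```bash
python3 -m jog '{"delta_pos":[[0,1,-15],[0,0,-18],[0,0,-14],[0,0,-8],[0,0,-4],[0,0,-2],[0,0,0],[0,0,0]],"rot":[[0,0,0],[0,0,0],[0,0,0],[0,0,0],[0,0,0],[0,0,0],[0,0,0],[0,0,0]],"grip":[52,52,52,52,52,52,52,52]}' && python3 -m jog '{"delta_pos":[[0,0,0],[0,0,0],[0,0,0],[0,0,0],[0,0,0]],"rot":[[0,0,0],[0,0,0],[0,0,0],[0,0,0],[0,0,0]],"grip":[0,0,0,0,0]}'; python3 -m jog '{"delta_pos":[[0,0,4],[0,0,12],[0,0,20],[0,0,30],[0,0,30],[0,0,10],[0,0,0]],"rot":[[0,0,0],[0,0,0],[0,0,0],[0,0,0],[0,0,0],[0,0,0],[0,0,0]],"grip":[0,0,0,0,0,0,0]}'; python3 -c "
from h import *
togo((.56,.260,.14),1.5,20)"
```

```text
time_s: 63.27
tcp_pos: [0.4745, 0.0554, 0.0441]
ee_rot: [[0.032, -0.999, -0.006], [-0.965, -0.033, 0.259], [-0.259, -0.002, -0.966]]
wrist_force: [-0.5, 1.0, 0.7]
gripper_width: 0.519
time_s: 63.68
tcp_pos: [0.474, 0.0553, 0.0438]
ee_rot: [[0.032, -0.999, -0.007], [-0.965, -0.032, 0.259], [-0.259, -0.001, -0.966]]
wrist_force: [-1.8, 0.0, 5.1]
gripper_width: 0.408
time_s: 64.27
tcp_pos: [0.4757, 0.0556, 0.1529]
ee_rot: [[0.034, -0.999, -0.0], [-0.965, -0.033, 0.261], [-0.26, -0.008, -0.965]]
wrist_force: [-0.9, 0.5, -0.6]
gripper_width: 0.41
dpos [ 84.3 204.4 -12.9] rot [-27.  -27.9  86.4] F [-0.8773  0.4555 -0.6026] w 0.41 j [ 16.  14. -21. -19. -52.  -3.]
```

```bash
python3 -m jog '{"delta_pos":[[6,8,0],[6,15,0],[6,15,0],[6,15,0],[6,15,0],[6,15,0],[6,15,0],[6,15,0],[6,15,0],[6,15,0]],"rot":[[-1.93,-1.99,6.17],[-1.93,-1.99,6.17],[-1.93,-1.99,6.17],[-1.93,-1.99,6.17],[-1.93,-1.99,6.17],[-1.93,-1.99,6.17],[-1.93,-1.99,6.17],[-1.93,-1.99,6.17],[-1.93,-1.99,6.17],[-1.93,-1.99,6.17]],"grip":[0,0,0,0,0,0,0,0,0,0]}';python3 -m jog '{"delta_pos":[[6,15,0],[6,15,0],[6,15,0],[6,15,0],[0,0,0],[0,0,0]],"rot":[[-1.93,-1.99,6.17],[-1.93,-1.99,6.17],[-1.93,-1.99,6.17],[-1.93,-1.99,6.17],[0,0,0],[0,0,0]],"grip":[0,0,0,0,0,0]}'; python3 -c "
from h import *
togo((.57,.260,.128),1.5,20)"
```

```text
time_s: 65.1
tcp_pos: [0.5333, 0.1988, 0.1475]
ee_rot: [[0.892, -0.4, 0.209], [-0.411, -0.912, 0.009], [0.187, -0.094, -0.978]]
wrist_force: [0.5, -0.9, -1.4]
gripper_width: 0.405
time_s: 65.6
tcp_pos: [0.5567, 0.2575, 0.147]
ee_rot: [[0.94, 0.019, 0.339], [0.021, -1.0, -0.002], [0.339, 0.009, -0.941]]
wrist_force: [-0.0, -0.3, -2.6]
gripper_width: 0.411
dpos [ 13.3   2.5 -19. ] rot [ 0.5 -0.2  0.4] F [-0.0149 -0.2858 -2.5666] w 0.411 j [ 44.  19. -33.  32. -27.  20.]
```

```bash
python3 -m jog '{"delta_pos":[[6,1,-4],[6,1,-8],[6,0,-12],[6,0,-14],[6,0,-14],[4,0,-12],[0,0,-2],[0,0,0],[0,0,0]],"rot":[[0.5,0,0.4],[0,0,0],[0,0,0],[0,0,0],[0,0,0],[0,0,0],[0,0,0],[0,0,0],[0,0,0]],"grip":[0,0,0,0,0,0,0,0,0]}'; python3 -c "
from h import *
togo((.591,.260,.0756),1.5,20)"
```

```text
time_s: 66.35
tcp_pos: [0.5924, 0.2598, 0.0833]
ee_rot: [[0.939, 0.026, 0.343], [0.024, -1.0, 0.011], [0.343, -0.003, -0.939]]
wrist_force: [0.2, -0.2, -0.6]
gripper_width: 0.408
dpos [-1.4  0.2 -7.7] rot [-0.2  0.1 -0. ] F [ 0.2389 -0.1673 -0.5719] w 0.408 j [ 39.  26. -36.  47. -16.   9.]
```

```bash
python3 -m jog '{"delta_pos":[[-1,0,-3],[0,0,-3],[0,0,0],[0,0,0]],"rot":[[0,0,0],[0,0,0],[0,0,0],[0,0,0]],"grip":[0,0,0,0]}';python3 -m jog '{"delta_pos":[[0,0,-2],[0,0,0],[0,0,0]],"rot":[[0,0,0],[0,0,0],[0,0,0]],"grip":[0,0,0]}';python3 -m jog '{"delta_pos":[[0,0,-1.5],[0,0,0],[0,0,0]],"rot":[[0,0,0],[0,0,0],[0,0,0]],"grip":[0,0,0]}'; python3 -c "
from h import *
togo((.591,.260,.0756),1.5,20)"
```

```text
time_s: 66.68
tcp_pos: [0.5913, 0.2605, 0.0782]
ee_rot: [[0.939, 0.027, 0.344], [0.025, -1.0, 0.013], [0.344, -0.003, -0.939]]
wrist_force: [-0.5, -0.1, -0.8]
gripper_width: 0.407
time_s: 66.93
tcp_pos: [0.591, 0.2603, 0.0755]
ee_rot: [[0.939, 0.028, 0.343], [0.025, -1.0, 0.012], [0.343, -0.003, -0.939]]
wrist_force: [0.2, 1.0, -1.1]
gripper_width: 0.404
time_s: 67.18
tcp_pos: [0.5912, 0.2607, 0.0743]
ee_rot: [[0.939, 0.028, 0.344], [0.025, -1.0, 0.013], [0.344, -0.003, -0.939]]
wrist_force: [-1.3, 1.1, 1.6]
gripper_width: 0.408
dpos [-0.2 -0.7  1.3] rot [-0.2  0.1 -0.1] F [-1.2902  1.1486  1.6309] w 0.408 j [ 37.  27. -38.  54. -14.   3.]
```

```bash
python3 -m jog '{"delta_pos":[[0,0,0.5],[0,0,0],[0,0,0],[0,0,0],[0,0,0],[-1,0,3],[-2,0,6],[-4,0,10],[-5,0,14],[-6,0,16]],"rot":[[0,0,0],[0,0,0],[0,0,0],[0,0,0],[0,0,0],[0,0,0],[0,0,0],[0,0,0],[0,0,0],[0,0,0]],"grip":[0,45,50,55,55,55,55,55,55,55]}'; python3 -m jog '{"delta_pos":[[-5,0,15],[-5,0,15],[-15,-20,0],[-20,-35,0],[-20,-37,0],[-20,-37,0],[-20,-37,0],[-20,-37,0],[-20,-37,0],[-10,-37,0]],"rot":[[0,0,0],[0,3,0],[0,5,-3],[0,5,-3],[0,5,-3],[0,2,-3],[0,0,-6],[0,0,-6],[0,0,-6],[0,0,-6]],"grip":[52,52,52,52,52,52,52,40,25,25]}'; python3 -m jog '{"delta_pos":[[0,-37,0],[0,-37,0],[0,-37,0],[0,-37,0],[0,-37,0],[0,-37,0],[0,-37,0],[0,-20,0]],"rot":[[0,0,-6],[0,0,-6],[0,0,-6],[0,0,-6],[0,0,-6],[0,0,-6],[0,0,-6],[0,0,0]],"grip":[25,25,25,25,25,25,25,25]}'; python3 -c "
from h import *
labels(.05);togo((.3547,-.340,.14),-91.3,0)"
```

```text
time_s: 68.02
tcp_pos: [0.5724, 0.2599, 0.1228]
ee_rot: [[0.94, 0.027, 0.341], [0.025, -1.0, 0.01], [0.341, -0.001, -0.94]]
wrist_force: [0.2, -1.2, 0.4]
gripper_width: 0.546
time_s: 68.85
tcp_pos: [0.4164, -0.0168, 0.1528]
ee_rot: [[0.822, -0.569, -0.007], [-0.569, -0.822, -0.015], [0.003, 0.016, -1.0]]
wrist_force: [1.4, 1.0, -0.1]
gripper_width: 0.373
time_s: 69.52
tcp_pos: [0.419, -0.2974, 0.1529]
ee_rot: [[0.229, -0.973, -0.014], [-0.974, -0.228, -0.008], [0.005, 0.015, -1.0]]
wrist_force: [0.5, 0.3, 0.5]
gripper_width: 0.25
top px 188.0 206.5 at [0.5897 0.3809] rect [25. 20.] 4.8
top px 208.8 205.6 at [0.5909 0.3195] rect [26. 19.] 5.2
top px 229.1 204.2 at [0.5932 0.2593] rect [19. 22.] 89.0
scene px 363.0 255.8 at [0.7559 0.1059] rect [98. 28.] 37.2
scene px 272.1 255.0 at [ 0.5756 -0.0277] rect [31. 67.] 83.6
dpos [-64.3 -43.1 -12.6] rot [  0.3  -0.9 -14.6] F [-0.2802  0.6433 -0.2411] w 0.25 j [-17.  17. -23.   1. -51.  30.]
```

The three labels are in line on the deck, at y = 381, 320 and 259. Now the drawer.

```bash
python3 -m jog '{"delta_pos":[[-20,-12,0],[-22,-16,0],[-22,-15,-12],[0,0,0],[0,0,0]],"rot":[[0.3,-0.9,-5],[0,0,-5],[0,0,-4.6],[0,0,0],[0,0,0]],"grip":[25,25,25,25,25]}'; python3 -c "
from h import *
togo((.3547,-.340,.067),-91.3,0)"
```

```text
time_s: 70.03
tcp_pos: [0.3539, -0.3368, 0.1406]
ee_rot: [[-0.019, -1.0, -0.0], [-1.0, 0.019, -0.001], [0.001, 0.0, -1.0]]
wrist_force: [0.6, 0.4, -0.8]
gripper_width: 0.25
dpos [  0.8  -3.2 -73.6] rot [ 0.1 -0.  -0.2] F [ 0.5591  0.418  -0.8138] w 0.25 j [-24.  15. -27.   0. -48.  23.]
```

```bash
python3 -m jog '{"delta_pos":[[0,-2,-20],[1,-1,-20],[0,0,-18],[0,0,-11],[0,0,-4],[0,0,0],[0,0,0],[0,0,0],[0,0,0],[0,0,0]],"rot":[[0,0,0],[0,0,0],[0,0,0],[0,0,0],[0,0,0],[0,0,0],[0,0,0],[0,0,0],[0,0,0],[0,0,0]],"grip":[25,25,25,25,25,25,0,0,0,0]}' && python3 -m jog '{"delta_pos":[[6,-0.1,0],[12,-0.3,0],[16,-0.4,0],[16,-0.4,0],[16,-0.4,0],[16,-0.4,0],[16,-0.4,0],[12,-0.3,0],[4,0,0],[0,0,0]],"rot":[[0,0,0],[0,0,0],[0,0,0],[0,0,0],[0,0,0],[0,0,0],[0,0,0],[0,0,0],[0,0,0],[0,0,0]],"grip":[0,0,0,0,0,0,0,0,0,0]}'
```

```text
time_s: 70.87
tcp_pos: [0.3572, -0.3404, 0.069]
ee_rot: [[-0.018, -1.0, 0.003], [-1.0, 0.018, -0.003], [0.003, -0.004, -1.0]]
wrist_force: [1.0, 2.1, 2.2]
gripper_width: 0.116
time_s: 71.7
tcp_pos: [0.4739, -0.3454, 0.069]
ee_rot: [[-0.016, -1.0, 0.006], [-1.0, 0.016, -0.007], [0.007, -0.006, -1.0]]
wrist_force: [1.2, -8.4, 0.5]
gripper_width: 0.117
```

```bash
python3 -m jog '{"delta_pos":[[3,0.5,0],[3,0,0],[0,0,0],[0,0,0]],"rot":[[0,0,0],[0,0,0],[0,0,0],[0,0,0]],"grip":[0,0,0,0]}' && python3 -m jog '{"delta_pos":[[2,0,0],[2,0,0],[0,0,0],[0,0,0]],"rot":[[0,0,0],[0,0,0],[0,0,0],[0,0,0]],"grip":[0,0,0,0]}' && python3 -m jog '{"delta_pos":[[2,0,0],[0,0,0],[0,0,0]],"rot":[[0,0,0],[0,0,0],[0,0,0]],"grip":[0,0,0]}'
```

```text
time_s: 72.03
tcp_pos: [0.4788, -0.3456, 0.069]
ee_rot: [[-0.017, -1.0, 0.006], [-1.0, 0.017, -0.007], [0.007, -0.006, -1.0]]
wrist_force: [0.1, -11.6, 0.2]
gripper_width: 0.115
time_s: 72.37
tcp_pos: [0.48, -0.3456, 0.069]
ee_rot: [[-0.018, -1.0, -0.0], [-1.0, 0.018, -0.006], [0.006, 0.0, -1.0]]
wrist_force: [-5.4, -12.2, 3.6]
gripper_width: 0.115
time_s: 72.62
tcp_pos: [0.4801, -0.3456, 0.0689]
ee_rot: [[-0.018, -1.0, -0.004], [-1.0, 0.018, -0.005], [0.005, 0.004, -1.0]]
wrist_force: [-9.6, -13.3, 5.7]
gripper_width: 0.114
```

```bash
python3 -m jog '{"delta_pos":[[-2,1,0],[0,0,0],[0,0,0],[0,0,0],[0,0,10],[0,0,25],[0,0,35],[-10,10,20],[-20,30,0],[-20,30,0]],"rot":[[0,0,0],[0,0,0],[0,0,0],[0,0,0],[0,0,0],[0,0,0],[0,0,0],[0,0,0],[0,0,0],[0,0,0]],"grip":[0,15,25,25,25,25,25,25,25,25]}'; python3 -c "
from h import *
t=cap('top');s=cap('scene')
im=np.zeros((600,790,3),np.uint8)
def c(i,b,f): return cv2.resize(i['frame'][b[1]:b[3],b[0]:b[2]],None,fx=f,fy=f,interpolation=cv2.INTER_CUBIC)
a=c(t,(165,110,480,275),2.5); im[:a.shape[0],:a.shape[1]]=a[:600,:790]
for x,b,f in((0,(310,145,395,215),2.6),(230,(100,180,430,400),.85),(520,(100,270,205,350),2.3)):
    p=c(s,b,f); h=min(p.shape[0],600-415); w=min(p.shape[1],790-x); im[415:415+h,x:x+w]=p[:h,:w]
cv2.imwrite('pics/fin.png',im[:,:,::-1])
labels(.05)"
```

```text
time_s: 73.45
tcp_pos: [0.4314, -0.2709, 0.1599]
ee_rot: [[-0.019, -1.0, 0.005], [-1.0, 0.019, -0.003], [0.003, -0.006, -1.0]]
wrist_force: [0.3, 1.4, -1.6]
gripper_width: 0.247
top px 188.1 206.5 at [0.5897 0.3809] rect [25. 20.] 3.6
top px 208.8 205.5 at [0.5909 0.3195] rect [26. 19.] 4.9
top px 229.1 204.7 at [0.5918 0.2595] rect [19. 25.] 89.0
scene px 363.0 255.8 at [0.756  0.1059] rect [99. 28.] 37.2
```

View pics/fin.png

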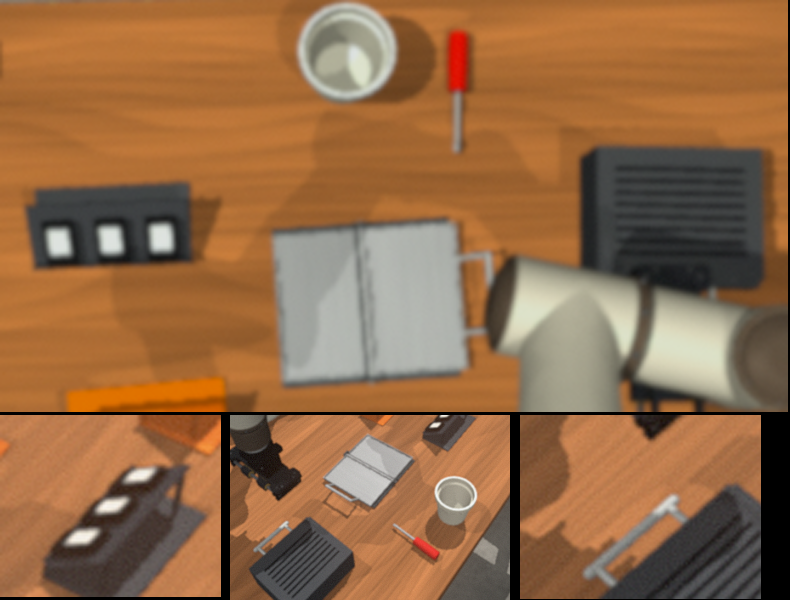

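All three drives sit on the stand, label outward, at (60,242), (110,240) and (161,238). The pan is flat, the drawer is home, and the pot and screwdriver are undisturbed. Handing in.

```bash
python3 -c "
from station import finish_job
print(finish_job())"
```

```text
the job is handed in; nothing more can be done
None
```

The job is handed in at about 73 s of the 210 s, and my last checks showed it done. I opened the drawer, moved all three drives to the pan and tipped it to about 1.89 rad, which left them all label up in the catch tray. After lowering the pan flat I set each drive on the graphite stand, then pushed the drawer home.

**Mishaps on the way:**
- **Fallen drive:** the first drive I placed went over the lip and ended up leaning against the front of the stand. My retreat was distorted because joint 4 was close to its limit. I regripped it with less wrist tilt and set it again.
- **Knocked drive:** one drive in the catch tray was knocked against its neighbour. I separated the two by gripping it lengthwise.
- **Contact force:** putting that drive down briefly read about 29 N at the wrist, under the limits.

**Last checks:**
- **Drives:** the three labels face outward in a row along the deck at y = 381, 320 and 259 mm, about 60 mm apart. Their distance up the slope matched drives resting on the lip, to about 3 mm.
- **Drawer:** it stopped against its end 125.4 mm from fully open (given travel 125), with the force rising. I did not measure it again after letting go.
- **Pan, pot and screwdriver:** the pan looked flat, and the pot and screwdriver looked undisturbed in both views.
- **Disagreement:** the two cameras differed by up to about 5 mm, and I used averages. The label finder did not pick up the deck labels in the scene view, so their measured positions come from the top view alone, though the labels were plain to see in the scene picture.

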